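Empty the tipping bolt pot and close it again

ROBOT

A 6-joint arm with a two-finger parallel gripper is mounted at the origin on the work surface. World frame = base frame: x ahead of the robot, y to its left, z up, the work surface at z = 0. Lengths are in m, angles in rad, forces in N, time in s.
With the tool pointing down it reaches from about 0.4 to 0.825 m from the base axis. Payload 7 kg.
Tool frame: the origin (TCP) lies at the very end of the fingers, on their centre line; the grasp point (between the pads) lies 19 mm behind it; y points along the fingers, x is the direction in which the jaws open and shut, and the axes are right-handed (so a half turn about y gives the same grasp; the last joint's range is limited). The gripper opens to 88 mm and grips with 3 to 60 N. Pads are 19 mm wide; open, the fingers measure 130 mm over their backs; the gripper's body (78 mm by 193 mm) begins 47 mm behind the grasp point.
Start: joints at [1.523, 0.359, 0.012, 0, -1.224, -0.288], TCP at [0.222, 0.637, 0.203] pointing down, gripper open.
Joint ranges: [-3.07, 3.07], [-1.43, 2.12], [-1.02, 1.25], [-3.03, 1.67], [-3.05, -0], [-3.03, 3.03]. Speed limits (rad/s): [2.39, 2.39, 3.01, 3.14, 3.14, 3.14].

INTERFACE

Orientations are given as [roll, pitch, yaw] about the fixed x, y, z axes, in that order (R = Rz(yaw) Ry(pitch) Rx(roll)).
In Python, from station import arm gives the robot as it stands.
- The arm moves only by the tool move_arm, never from a script. Its arguments are lists of equal length, an entry for each row: "jaw": the closure, from 0 (fully open) to 1 (shut); "offset": the shift along the tool's x, y, z in m, a list of three; "roll": the turn about the tool's y in rad. In form: {"jaw": [jaw, ...], "offset": [[dx, dy, dz], ...], "roll": [roll, ...]}. A call has 1 to 5 rows; each row shifts and turns the commanded pose from where the row before left it, along the tool's axes as they then stand; what a row does not reach is not made up. A row lasts 1/8 s, in which the tool goes at most 62.5 mm and 10.7 degrees, less where a joint would pass 70% of its speed; a pose out of reach is approached as far as the arm can. A call is refused whole if a number of a shift passes 0.0625 or a number of a turn 0.188, either way. A call with a gripper value outside its range is refused whole. The fingers move at their own pace and stop on an object; "grip_force" is the grip in N (left out, the last holds). Time passes only in rows, so rows that do not move let the fingers close. It gives the time, the measured TCP pose, the force and the opening at its end, in the units of the state.
- arm.get_state(): the state, without advancing time (a new reading comes with each control period).
- arm.grab_frame(name): name is "scene" or "side" or "wrist"; returns a dict with "pixels" (400x640x3 uint8, blue, green, red), "fovy" (degrees; the focal length in pixels is half the picture's height over the tangent of half this angle, whatever the lens; pixels are square), "cx", "cy" (the principal point, pixels), "dist_coeffs" ([k1, k2, p1, p2, k3] as OpenCV has them; the pictures are not rectified), "position" and "attitude" of the camera in the world; the wrist camera has in their place "hand_eye" (4x4, takes a point from camera to tool coordinates, whose origin is the TCP and whose axes are the tool frame's). Camera axes: x right, y down, z forward; pixel columns grow to the right and rows downward; lengths in m; the calibration is good to about 2 mm. A picture is of the moment at which its call begins: read the wrist's pose just before it. There is no depth.
- arm.job_done(): hands the job in, once; it reports no verdict.
Trained networks look in a picture, given as the dict that the camera call returned (one of the last four; its "shot" number tells which), for a name from the list of things; names that differ only in an ending like _2 or _b are one class to them, and where a whole thing is asked for, a point or a joint stands for the part that bears it (a point fixed in the world has none). Each returns a list of dicts, best first, with "p" (0 to 1); they miss things now and then, are a little off and sometimes report something else, mostly with a low value. They report only what shows in the picture. A call takes as long as a camera call.
- arm.recognise(picture, thing): "position" ([x, y, z] in m, in world coordinates, good to about 4 mm: the middle of the surface that is visible of it).
- arm.landmark_of(picture, thing): "position" ([x, y, z] in m, in world coordinates, good to about 4 mm: a listed point, or the origin of a listed thing).
The state is a dict: "t": time; "q": joint angles; "qd": joint speeds; "joint_efforts": joint torques, N m; "eef_pos": TCP position; "ee_rot": TCP orientation; "force": force on the tool from outside, world axes, zero at the start; "moment": the same for the moment, N m; "width": finger opening in m.
Only numpy, scipy, OpenCV 4.12 (cv2) and the standard library are available. Lean on these libraries where they do the work, as an engineer would, in place of code of your own. Each camera call takes 0.05 s, during which the arm holds its last target.

TASK

Unscrew the black cap from the tipping pot, set it aside, and swing the pot over by its handle so that all three bolts drop into the steel tray underneath. Then swing the pot back fully upright and screw the cap back on, fully home. Leave the hammer, the V-block and the oil bottle where they are.

Things in the scene. Friction and masses are not known exactly. Their poses are not given: they have to be found in the camera images.
- pivot (a point): Mid-pot point on the tipping axis, 140 mm over the bench. x: level direction the pot tips to; y: tipping axis; z: up. It is part of a fixed grey fork stand: post behind the pot (x -80 to -110 mm) and two level fork arms beside the pot (50 to 61 mm from its middle, up to 17 mm above the pivot). The bench is free 110 to 210 mm to its +y side.
- pot (a joint): Tilt of the pot, an aluminium can (60 mm outside, 54 inside) hung in the fork: 0 upright (stop), up to 2.5 rad (stop) as its mouth goes over to +x of pivot. Stiff hinge (0.4 N m friction): it stays where it is left. Mouth 75 mm above the pivot, bottom 50 mm below. The bolts stand loose inside; they slide out past about 1.6 rad, surely by 2.4.
- pot_mouth (a point): Centre of the pot's mouth at rim level; z points out of the mouth, x and y as pivot while upright; tilts with the pot. Outside the neck, from 27 mm to 1 mm below the rim, runs a coarse right-hand two-start thread, 70 mm over its ribs, 24 mm rise per turn, with a stop at its foot.
- handle (a point): Middle of the pot's handle: freely revolving wooden sleeve, 16 mm diameter, 50 mm long, always parallel to y of pivot. On a lever 75 mm from the tipping axis, 115 mm to the -y side. Upright pot: lever leans 1.222 rad back from vertical, so handle at x -70.5, y -115, z +25.7 mm from pivot; it turns with the pot (vertical at tilt 1.222). Its own rotation reading is of no use.
- cap_bar (a point): Grip point of the black screw cap, on its axis. Round lid 82 mm wide, 27 mm high, with an upright steel grip bar across its top: 60 mm long (cap's x), 14 mm thick (y), 36 mm tall. The point is on the bar, 23 mm above the lid's top face and 13 mm below the bar's top. z: up along the cap's axis. About 0.16 kg. Screwed home it is 28 mm above pot_mouth.
- cap_edge (a point): Centre of the cap's open lower edge, 50 mm below cap_bar, same axes. Home: bar along y of pot_mouth (either way round), against the stop, rim touching the lid. Anticlockwise from above unscrews it, rising 3.8 mm per rad; after 2.5 rad (2.3 to 2.7) it lifts straight off. Thread play: 2 to 3 mm in height, 1.5 mm sideways; let go part-way, it stays.
- cap_entry (a point): Point on the stand, on the upright pot's axis, where cap_bar is (about 38 mm above the rim) when the cap is free to lift off; its x axis is the bar's direction then (2.5 rad anticlockwise of home; half a turn from it is as good: two starts). To put the cap on, lower it level to here, bar turned so within 0.15 rad; it rests on the thread; turn it clockwise to the stop.
- tray_in (a point): Centre of the inner floor of a fixed open steel tray, 200 x 160 x 40 mm outside, walls and floor 4 mm, longer side along its x axis, on the bench under and in front of the pot; its place under the pot varies by some 15 mm.
- bolt0_mid (a point): Middle of one hex-headed steel bolt: 38 mm long, head 21 mm across, shank 12 mm, long axis z. It starts in the pot.
- bolt1_mid (a point): Middle of the second bolt, the same as the first.
- bolt2_mid (a point): Middle of the third bolt, the same as the first.
- hammer: Bystander: a fitter's hammer lying on the bench, 280 mm long along its x axis; origin on the bench under its middle. To be left alone.
- vblock: Bystander: dark steel V-block, 70 x 50 mm and about 45 mm tall; origin at the centre of its underside. To be left alone.
- oiler: Bystander: grey plastic oil bottle, 52 mm diameter, 130 mm tall; origin at the centre of its underside. To be left alone.

How it is judged:
On the way, in this order (a step that is already met when the one before it is completed fails the run):
1. the cap is unscrewed and taken off, its grip point more than 100 mm from the pot's mouth (distance between cap_bar and pot_mouth above 0.1 m), for 0.2 s.
2. the pot is tipped past 1.5 rad and all three bolts lie in the tray (x of bolt0_mid in the frame of tray_in between -0.094 and 0.094 m and y of bolt0_mid in the frame of tray_in between -0.074 and 0.074 m and z of bolt0_mid in the frame of tray_in between 0 and 0.045 m and x of bolt1_mid in the frame of tray_in between -0.094 and 0.094 m and y of bolt1_mid in the frame of tray_in between -0.074 and 0.074 m and z of bolt1_mid in the frame of tray_in between 0 and 0.045 m and x of bolt2_mid in the frame of tray_in between -0.094 and 0.094 m and y of bolt2_mid in the frame of tray_in between -0.074 and 0.074 m and z of bolt2_mid in the frame of tray_in between 0 and 0.045 m and value of joint pot above 1.5 rad), for 0.2 s.
At the end, for the whole second after the job is handed in: All three bolts lie in the tray; the pot is upright (tilt under 0.08 rad) and still; the cap is screwed home: grip point 24 to 30.3 mm above the rim (28 is home), within 6 mm of the pot's axis, level within 0.12 rad, its bar within 0.35 rad of the home direction (x of bolt0_mid in the frame of tray_in between -0.094 and 0.094 m and y of bolt0_mid in the frame of tray_in between -0.074 and 0.074 m and z of bolt0_mid in the frame of tray_in between 0 and 0.045 m and x of bolt1_mid in the frame of tray_in between -0.094 and 0.094 m and y of bolt1_mid in the frame of tray_in between -0.074 and 0.074 m and z of bolt1_mid in the frame of tray_in between 0 and 0.045 m and x of bolt2_mid in the frame of tray_in between -0.094 and 0.094 m and y of bolt2_mid in the frame of tray_in between -0.074 and 0.074 m and z of bolt2_mid in the frame of tray_in between 0 and 0.045 m and value of joint pot below 0.08 rad and z of cap_bar in the frame of pot_mouth between 0.024 and 0.0303 m and horizontal distance between cap_bar and pot_mouth below 0.006 m and angle between the x axis of cap_bar and the y axis of pot_mouth, either way round below 0.35 rad and angle between cap_bar's own z axis and vertical below 0.12 rad and velocity of joint pot between -0.05 and 0.05 rad/s); the robot touches nothing.
It fails at once if the hammer is moved more than 30 mm (distance of hammer from where it was at the start of the episode above 0.03 m).
It fails at once if the V-block is moved more than 30 mm (distance of vblock from where it was at the start of the episode above 0.03 m).
It fails at once if the oil bottle is moved more than 30 mm (distance of oiler from where it was at the start of the episode above 0.03 m).
It also fails if it takes over 72 s, if anything falls off the work surface, if the arm or the gripper's body presses on something with over 40 N, if the wrist force passes 120 N, or if a joint passes its speed limit or range.

## Working session

There is one attempt and no reset: what is moved stays moved. The work goes in short steps, Python scripts to look and compute and a tool call to move; the robot and the scene stay as the last step left them, time stands still between calls to the robot, and variables do not carry over. Pictures are saved under pics/ and viewed, and the job is handed in when it is done.

Besides the shell and the picture viewer there is one more tool, called after ">>>" as a command line: name --pt "numbers of a row" for each row, then --argument value for the rest. move_arm: Moves the arm, as the interface text tells. Its arguments: {"type":"object","properties":{"jaw":{"type":"array","items":{"type":"number"}},"offset":{"type":"array","items":{"type":"array","items":{"type":"number"}}},"roll":{"type":"array","items":{"type":"number"}},"grip_force":{"type":"number"}},"required":["jaw","offset","roll"]}

```bash
ls -la; mkdir -p pics
python3 - <<'E'
from station import arm
import cv2,numpy as np
s=arm.get_state()
for k,v in s.items(): print(k,np.round(v,4))
for n in ["scene","side","wrist"]:
    p=arm.grab_frame(n); cv2.imwrite(f"pics/a_{n}.png",p["pixels"])
    print(n,{k:np.round(v,4).tolist() for k,v in p.items() if k!="pixels"})
    for th in ["pivot","pot_mouth","handle","cap_bar","cap_edge","cap_entry","tray_in","hammer","vblock","oiler"]:
        r=arm.landmark_of(p,th)
        print(th,[(np.round(d["position"],4).tolist(),round(d["p"],2), {k:np.round(v,3).tolist() for k,v in d.items() if k not in("position","p")}) for d in r[:2]])
print(arm.get_state()["t"])
E
```

```text
total 12
drwxr-xr-x  3 agent agent 4096 Dec  6 14:39 .
drwxr-xr-x 23 root  root  4096 Dec  6 14:39 ..
drwxr-xr-x  2 agent agent 4096 Dec  6 14:39 pics
t 0.0
q [ 1.5231e+00  3.5940e-01  1.1000e-02 -4.0000e-04 -1.2241e+00 -2.8810e-01]
qd [ 0.0011 -0.0004 -0.0007  0.0003  0.0014 -0.0014]
joint_efforts [-3.00000e-04 -5.82704e+01  2.93067e+01  6.99780e+00  6.90000e-03
 -2.00000e-04]
eef_pos [0.2223 0.6368 0.2024]
ee_rot [-1.5707e+00 -1.7000e-03 -1.9067e+00]
force [ 0.0115  0.4079 -0.379 ]
moment [ 0.0041 -0.0303  0.0061]
width 0.088
scene {'fovy': 53.8548, 'cx': 324.7748, 'cy': 197.3725, 'dist_coeffs': [-0.0576, 0.0, 0.0, 0.0, 0.0], 'position': [1.1968, 0.417, 0.8779], 'attitude': [-2.3275, -0.0009, 2.1096], 'shot': 1}
pivot [([0.5528, 0.0701, 0.136], 0.93, {}), ([0.5487, 0.0674, 0.2527], 0.15, {})]
pot_mouth [([0.554, 0.0634, 0.2146], 0.57, {})]
handle [([0.4752, -0.0418, 0.1705], 0.63, {})]
cap_bar [([0.5506, 0.0736, 0.2467], 0.88, {})]
cap_edge [([0.5553, 0.069, 0.1925], 0.73, {})]
cap_entry [([0.5439, 0.0669, 0.252], 0.77, {})]
tray_in [([0.6204, 0.0737, 0.0049], 0.85, {})]
hammer [([
[... 419 characters left out ...]
 [([0.4789, -0.0451, 0.1679], 0.47, {})]
cap_bar [([0.5474, 0.0674, 0.2417], 0.91, {})]
cap_edge [([0.5497, 0.066, 0.1962], 0.78, {})]
cap_entry []
tray_in [([0.6229, 0.0741, 0.0066], 0.68, {})]
hammer [([0.4917, 0.4988, -0.0028], 0.86, {})]
vblock [([0.5943, -0.4408, -0.0001], 0.73, {})]
oiler [([0.4612, -0.4367, 0.0059], 0.8, {})]
wrist {'fovy': 60.6281, 'cx': 323.7892, 'cy': 196.9731, 'dist_coeffs': [-0.0614, 0.0, 0.0, 0.0, 0.0], 'hand_eye': [[1.0, -0.0006, -0.0008, -0.0], [0.0006, -0.2798, 0.9601, -0.1815], [-0.0008, -0.9601, -0.2798, 0.0758], [0.0, 0.0, 0.0, 1.0]], 'shot': 3}
pivot []
pot_mouth []
handle []
cap_bar []
cap_edge []
cap_entry []
tray_in []
hammer []
vblock []
oiler []
1.65
```

View pics/a_scene.png

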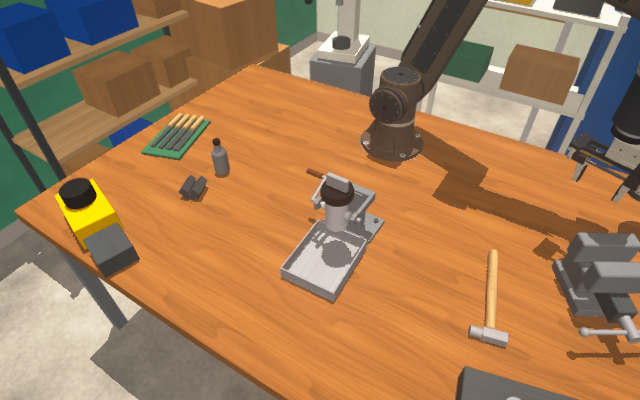

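View pics/a_side.png

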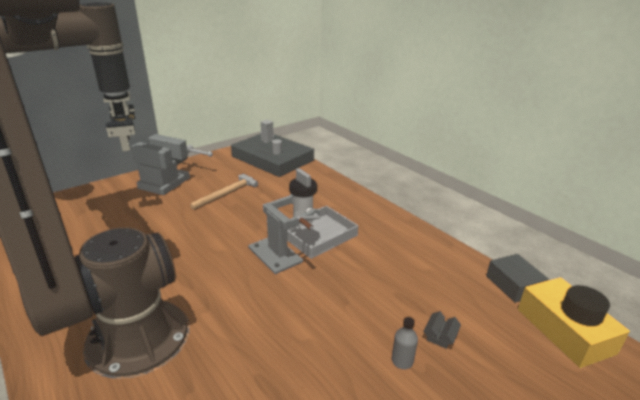

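```bash
cat > h.py <<'E'
import numpy as np,cv2
from scipy.spatial.transform import Rotation as R
CAM={"scene":dict(fovy=53.8548,cx=324.7748,cy=197.3725,k=-0.0576,p=[1.1968,.417,.8779],a=[-2.3275,-.0009,2.1096]),
"side":dict(fovy=48.4045,cx=311.2841,cy=202.8643,k=0.0069,p=[-.1378,-.8628,.841],a=[-2.1084,-.0128,-.6516])}
def Km(c):
    f=200/np.tan(np.radians(c["fovy"])/2); return np.array([[f,0,c["cx"]],[0,f,c["cy"]],[0,0,1]])
def proj(n,P):
    c=CAM[n]; Rm=R.from_euler("xyz",c["a"]).as_matrix()
    X=(np.atleast_2d(P)-c["p"])@Rm
    return cv2.projectPoints(X,np.zeros(3),np.zeros(3),Km(c),np.array([c["k"],0,0,0,0]))[0][:,0]
def px2plane(n,px,z):
    c=CAM[n]; Rm=R.from_euler("xyz",c["a"]).as_matrix()
    u=cv2.undistortPoints(np.array(px,float).reshape(-1,1,2),Km(c),np.array([c["k"],0,0,0,0]))[:,0]
    d=np.c_[u,np.ones(len(u))]@Rm.T
    return np.array(c["p"])+d*((z-c["p"][2])/d[:,2])[:,None]
E
python3 - <<'E'
import cv2,numpy as np
from h import *
im=cv2.imread("pics/a_scene.png")[165:305,270:410]; 
im=cv2.resize(im,None,fx=4.2,fy=4.2,interpolation=cv2.INTER_CUBIC);cv2.imwrite("pics/a_scz.png",im)
im=cv2.imread("pics/a_side.png")[165:285,240:370]; 
im=cv2.resize(im,None,fx=4.6,fy=4.6,interpolation=cv2.INTER_CUBIC);cv2.imwrite("pics/a_siz.png",im)
E
```

```text
(no output)
```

View pics/a_scz.png

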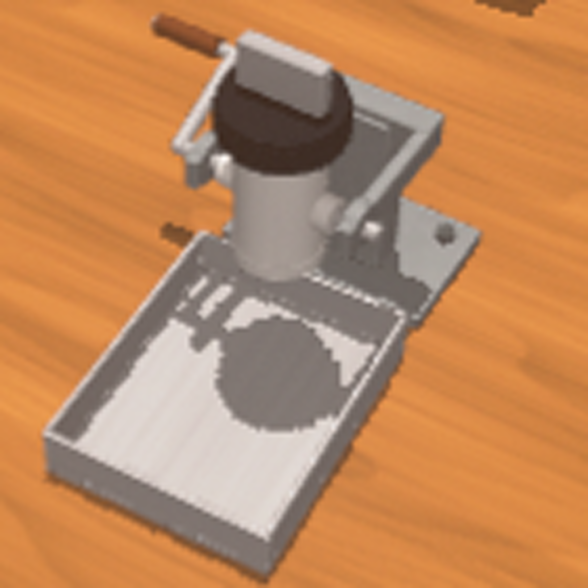

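View pics/a_siz.png

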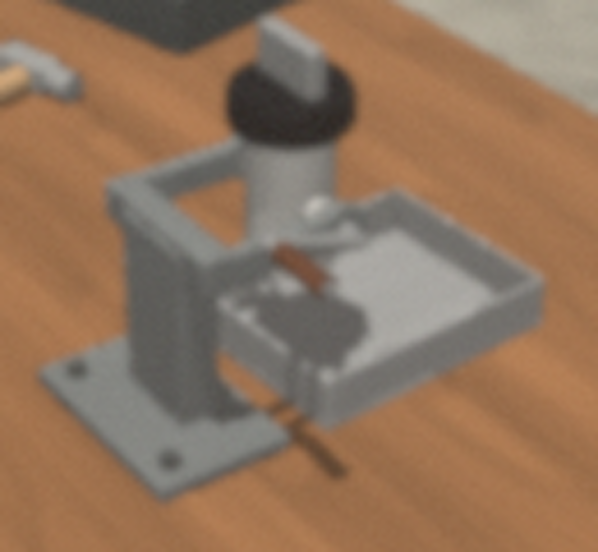

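Run:
```python
from h import *
from scipy.optimize import least_squares
sc=lambda u,v:(270+u/4.2-.5,165+v/4.2-.5); si=lambda u,v:(240+u/4.6-.5,165+v/4.6-.5)
b=lambda x,y,z:(x,y,z)
obs=[("scene",sc(238,47),(.007,-.03,.116)),("scene",sc(328,82),(.007,.03,.116)),("scene",sc(326,115),(.007,.03,.08)),("scene",sc(236,85),(.007,-.03,.08)),
("scene",sc(245,32),(-.007,-.03,.116)),("scene",sc(332,68),(-.007,.03,.116)),
("scene",sc(156,22),(-.0705,-.14,.0257)),("scene",sc(222,47),(-.0705,-.09,.0257)),
("side",si(262,22),(-.007,.03,.116)),("side",si(308,58),(-.007,-.03,.116)),("side",si(326,58),(.007,-.03,.116)),
("side",si(275,18),(.007,.03,.116)),("side",si(322,101),(.007,-.03,.08)),("side",si(302,99),(-.007,-.03,.08)),
("side",si(323,285),(-.0705,-.14,.0257)),("side",si(279,247),(-.0705,-.09,.0257))]
def f(p,full=False):
    c,s=np.cos(p[2]),np.sin(p[2]); r=[]
    for n,px,X in obs:
        W=[p[0]+c*X[0]-s*X[1],p[1]+s*X[0]+c*X[1],p[3]+X[2]]
        r.append(proj(n,W)[0]-px)
    return np.array(r).ravel()
s=least_squares(f,[.5505,.067,-.04,.14],loss="soft_l1"); print(s.x); print(np.round(s.fun.reshape(-1,2),1).tolist())
# tray: floor/rim corners
print(px2plane("scene",[sc(48,437),sc(200,236),sc(405,312),sc(268,540)],.04))
```

```text
[ 0.55116962  0.06881457 -0.03464966  0.13811083]
[[-0.2, -1.4], [-0.6, -0.9], [-0.7, 2.2], [0.2, 0.5], [1.2, -0.8], [1.3, -0.8], [1.4, 0.7], [0.4, 0.9], [-1.4, -0.4], [0.3, -0.4], [0.3, -1.6], [-0.2, -0.7], [1.1, 0.0], [1.5, 1.7], [0.7, 1.4], [-0.1, 1.3]]
[[ 0.72544559  0.00292799  0.04      ]
 [ 0.53124275 -0.00601463  0.04      ]
 [ 0.52024237  0.14731994  0.04      ]
 [ 0.71963421  0.15720633  0.04      ]]
```

```bash
cat >> h.py <<'E'
def pose():
    from station import arm
    s=arm.get_state(); x,y,z=s["eef_pos"]; return np.array([x,y,z,s["ee_rot"][2]]),s
def plan(cur,wps,step=.058,turn=.18):
    """rows in tool axes through waypoints [x,y,z,yaw]; yaw continuous from cur"""
    cur=np.array(cur,float); rows=[]
    for w in wps:
        w=np.array(w,float)
        d=w-cur; n=int(max(1,np.ceil(max(np.linalg.norm(d[:3])/step,abs(d[3])/turn))))
        for i in range(n,0,-1):
            d=(w-cur)/i; yaw=cur[3]
            X=np.array([np.cos(yaw),np.sin(yaw),0]);Z=np.array([-np.sin(yaw),np.cos(yaw),0])
            o=np.round([d[:3]@X,-d[2],d[:3]@Z],4); r=round(-d[3],3)
            rows.append((o.tolist(),r)); cur=cur+np.r_[o[0]*X+o[2]*Z+[0,0,-o[1]],-r]
    for k in range(0,len(rows),5):
        print([a for a,_ in rows[k:k+5]],[b for _,b in rows[k:k+5]])
    print("end",np.round(cur,4))
E
python3 - <<'E'
from h import *
p,s=pose(); print(p)
plan(p,[[.24,.6,.31,-1.95],[.551,.068,.31,-.035-np.pi]])
E
```

```text
[ 0.22246488  0.63726534  0.20336195 -1.90662882]
[[0.0147, -0.0533, 0.0144], [0.0144, -0.0533, 0.0148], [0.0345, -0.0, 0.0442], [0.0293, -0.0, 0.0477], [0.0239, -0.0, 0.0507]] [np.float64(0.022), np.float64(0.021), np.float64(0.112), np.float64(0.111), np.float64(0.112)]
[[0.018, -0.0, 0.053], [0.0121, -0.0, 0.0547], [0.0059, -0.0, 0.0557], [-0.0003, -0.0, 0.056], [-0.0066, -0.0, 0.0556]] [np.float64(0.111), np.float64(0.112), np.float64(0.111), np.float64(0.112), np.float64(0.111)]
[[-0.0127, -0.0, 0.0546], [-0.0188, -0.0, 0.0528], [-0.0245, -0.0, 0.0503]] [np.float64(0.112), np.float64(0.111), np.float64(0.112)]
end [ 0.551   0.068   0.31   -3.1766]
```

>>> move_arm --jaw '[0,0,0,0,0]' --pt "0.0147 -0.0533 0.0144" --pt "0.0144 -0.0533 0.0148" --pt "0.0345 0 0.0442" --pt "0.0293 0 0.0477" --pt "0.0239 0 0.0507" --roll '[0.022,0.021,0.112,0.111,0.112]' --grip_force 40

```text
t: 2.28
eef_pos: [0.3254, 0.4533, 0.3103]
ee_rot: [-1.571, 0.001, -2.288]
force: [0.8, 0.6, -0.0]
width: 0.0878
```

>>> move_arm --jaw '[0,0,0,0,0]' --pt "0.018 0 0.053" --pt "0.0121 0 0.0547" --pt "0.0059 0 0.0557" --pt "-0.0003 0 0.056" --pt "-0.0066 0 0.0556" --roll '[0.111,0.112,0.111,0.112,0.111]'

```text
t: 2.9
eef_pos: [0.4667, 0.2115, 0.3104]
ee_rot: [-1.571, 0.001, -2.845]
force: [1.2, 0.9, -0.3]
width: 0.0876
```

>>> move_arm --jaw '[0,0,0,0]' --pt "-0.0127 0 0.0546" --pt "-0.0188 0 0.0528" --pt "-0.0245 0 0.0503" --pt "0 0 0" --roll '[0.112,0.111,0.112,0]'

```text
t: 3.4
eef_pos: [0.5521, 0.0649, 0.3095]
ee_rot: [-1.57, -0.001, 3.101]
force: [-0.4, -0.7, 0.2]
width: 0.0877
```

Run:
```python
from h import *
from station import arm
p,s=pose(); print(p,s["t"],s["q"],s["force"])
w=arm.grab_frame("wrist"); cv2.imwrite("pics/b_w.png",w["pixels"])
for th in ["pivot","cap_bar","handle","tray_in"]:
    print(th,[(np.round(d["position"],4).tolist(),round(d["p"],2)) for d in arm.landmark_of(w,th)[:2]])
```

```text
[0.55209021 0.06487395 0.30945711 3.10051703] 3.4 [ 4.69545144e-01  1.10856508e-01 -7.59144735e-02  3.98803268e-04
 -1.38505332e+00 -5.10694322e-01] [-0.39203957 -0.68238332  0.24497692]
pivot []
cap_bar [([0.5488, 0.0664, 0.2414], 0.63)]
handle [([0.4761, -0.0411, 0.1623], 0.9), ([0.5482, 0.0656, 0.2442], 0.28)]
tray_in [([0.6178, 0.0752, 0.0082], 0.85)]
```

View pics/b_w.png

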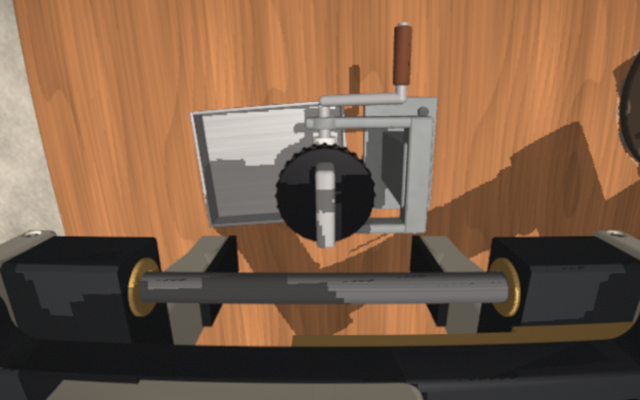

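```bash
cat >> h.py <<'E'
WC=dict(fovy=60.6281,cx=323.7892,cy=196.9731,k=-0.0614)
HE=np.array([[1,-.0006,-.0008,0],[.0006,-.2798,.9601,-.1815],[-.0008,-.9601,-.2798,.0758],[0,0,0,1]])
def wpx(px,z,p):
    u=cv2.undistortPoints(np.array(px,float).reshape(-1,1,2),Km(WC),np.array([WC["k"],0,0,0,0]))[:,0]
    Rt=R.from_euler("xyz",[-np.pi/2,0,p[3]]).as_matrix()
    d=np.c_[u,np.ones(len(u))]@HE[:3,:3].T@Rt.T; o=np.array(p[:3])+Rt@HE[:3,3]
    return o+d*((z-o[2])/d[:,2])[:,None]
E
python3 - <<'E'
from h import *
im=cv2.imread("pics/b_w.png")[10:260,180:450]; cv2.imwrite("pics/b_wz.png",cv2.resize(im,None,fx=2.2,fy=2.2,interpolation=cv2.INTER_CUBIC))
E
```

```text
(no output)
```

View pics/b_wz.png

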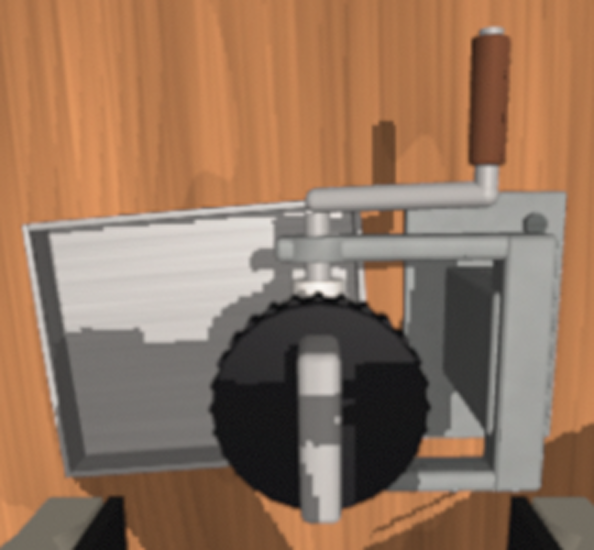

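Run:
```python
from h import *
p=np.array([.55209,.06487,.30946,3.10052-2*np.pi])
z=lambda u,v:(180+u/2.2-.5,10+v/2.2-.5)
h=wpx([z(491,35),z(487,163)],.1657,p); d=h[0]-h[1]; print(h,np.linalg.norm(d),np.arctan2(d[0],-d[1]),h.mean(0))
b=wpx([z(319,345),z(320.5,490)],.2545,p); d=b[0]-b[1]; print(b,np.linalg.norm(d),np.arctan2(d[0],-d[1]))
f=wpx([z(320,238),z(498,238)],.157,p); d=f[1]-f[0]; print(f,np.arctan2(d[1],d[0]))
plan(p,[[.5505,.068,.226,-.035-np.pi]],step=.03)
```

```text
[[ 0.47728742 -0.07020539  0.1657    ]
 [ 0.47845083 -0.0207833   0.1657    ]] 0.0494357885976131 -0.023536074529952395 [ 0.47786913 -0.04549434  0.1657    ]
[[0.5505671  0.03560307 0.2545    ]
 [0.55211229 0.08527493 0.2545    ]] 0.049695883987388015 -0.031098010408202835
[[0.54883585 0.00756358 0.157     ]
 [0.47132803 0.01053973 0.157     ]] 3.1032134562853635
[[0.0006, 0.0278, -0.001], [0.0006, 0.0278, -0.001], [0.0005, 0.0279, -0.0011]] [np.float64(-0.002), np.float64(-0.002), np.float64(-0.002)]
end [ 0.5505  0.068   0.226  -3.1767]
```

>>> move_arm --jaw '[0,0,0,0,0]' --pt "0 0.028 -0.001" --pt "0 0.028 -0.001" --pt "0 0.028 -0.001" --pt "0 0 0" --pt "0 0 0" --roll '[-0.003,-0.003,-0.003,0,0]'

```text
t: 4.28
eef_pos: [0.5516, 0.0718, 0.2274]
ee_rot: [-1.571, 0.002, 3.117]
force: [0.3, 0.3, -0.1]
width: 0.0875
```

>>> move_arm --jaw '[1,1,1,1,1]' --pt "0 0 0" --pt "0 0 0" --pt "0 0 0" --pt "0 0 0" --pt "0 0 0" --roll '[0,0,0,0,0]' --grip_force 40

```text
t: 4.9
eef_pos: [0.5511, 0.071, 0.2259]
ee_rot: [-1.571, -0.0, 3.115]
force: [1.0, 0.4, -0.6]
width: 0.0434
```

>>> move_arm --jaw '[1,1,1,1,1]' --pt "0 0 0.0035" --pt "0 0 0" --pt "0 0 0" --pt "0 0 0" --pt "0 0 0" --roll '[0,0,0,0,0]'

```text
t: 5.52
eef_pos: [0.551, 0.0675, 0.2259]
ee_rot: [-1.571, -0.0, 3.116]
force: [0.4, -0.7, -0.3]
width: 0.0133
```

>>> move_arm --jaw '[1,1,1,1,1]' --pt "0 0 0" --pt "0 -0.0005 0" --pt "0 -0.0005 0" --pt "0 -0.0005 0" --pt "0 -0.0005 0" --roll '[0,-0.12,-0.12,-0.12,-0.12]'

```text
t: 6.15
eef_pos: [0.5507, 0.0677, 0.2276]
ee_rot: [-1.571, -0.001, -2.684]
force: [0.4, 1.0, -2.9]
width: 0.0132
```

>>> move_arm --jaw '[1,1,1,1,1]' --pt "0 -0.0006 0" --pt "0 -0.0006 0" --pt "0 -0.0006 0" --pt "0 -0.0006 0" --pt "0 -0.0006 0" --roll '[-0.16,-0.16,-0.16,-0.16,-0.16]'

```text
t: 6.78
eef_pos: [0.5508, 0.0677, 0.2306]
ee_rot: [-1.571, -0.0, -1.882]
force: [-0.1, 0.2, -2.0]
width: 0.0133
```

>>> move_arm --jaw '[1,1,1,1,1]' --pt "0 -0.0006 0" --pt "0 -0.0006 0" --pt "0 -0.0006 0" --pt "0 -0.0006 0" --pt "0 -0.0006 0" --roll '[-0.16,-0.16,-0.16,-0.16,-0.16]'

```text
t: 7.4
eef_pos: [0.5508, 0.0678, 0.2336]
ee_rot: [-1.571, 0.0, -1.082]
force: [0.7, 0.5, -1.4]
width: 0.0132
```

>>> move_arm --jaw '[1,1,1,1,1]' --pt "0 -0.0006 0" --pt "0 -0.0006 0" --pt "0 -0.0006 0" --pt "0 0 0" --pt "0 0 0" --roll '[-0.16,-0.16,-0.13,0,0]'

```text
t: 8.02
eef_pos: [0.5508, 0.0677, 0.2355]
ee_rot: [-1.571, 0.0, -0.64]
force: [0.4, 0.0, -2.7]
width: 0.0138
```

>>> move_arm --jaw '[1,1,1,1,1]' --pt "0 -0.002 0" --pt "0 -0.002 0" --pt "0 -0.002 0" --pt "0 -0.002 0" --pt "0 0 0" --roll '[0,0,0,0,0]'

```text
t: 8.65
eef_pos: [0.5511, 0.0676, 0.2441]
ee_rot: [-1.571, -0.0, -0.638]
force: [0.3, -0.5, -2.5]
width: 0.0134
```

Run:
```python
from h import *
p,s=pose(); print(p,s["q"])
plan(p,[[.551,.0676,.29,p[3]],[.556,.228,.28,p[3]],[.556,.228,.05,p[3]]],step=.057)
```

```text
[ 0.55109262  0.06756402  0.24405054 -0.63765154] [ 4.74800237e-01  1.36793983e-01 -1.91576023e-01  1.25289882e-04
 -1.24206617e+00  2.02910048e+00]
[[-0.0001, -0.0459, -0.0], [-0.0305, 0.0033, 0.0439], [-0.0305, 0.0033, 0.044], [-0.0305, 0.0034, 0.0439], [0.0, 0.046, 0.0]] [np.float64(-0.0), np.float64(-0.0), np.float64(-0.0), np.float64(-0.0), np.float64(-0.0)]
[[0.0, 0.046, 0.0], [0.0, 0.046, 0.0], [0.0, 0.046, 0.0], [0.0, 0.046, 0.0]] [np.float64(-0.0), np.float64(-0.0), np.float64(-0.0), np.float64(-0.0)]
end [ 0.556   0.228   0.05   -0.6377]
```

>>> move_arm --jaw '[1,1,1,1,1]' --pt "0 -0.046 0" --pt "-0.0305 0.0033 0.044" --pt "-0.0305 0.0033 0.044" --pt "-0.0305 0.0034 0.044" --pt "0 0 0" --roll '[0,0,0,0,0]'

```text
t: 9.28
eef_pos: [0.5556, 0.2311, 0.2784]
ee_rot: [-1.572, 0.001, -0.634]
force: [-0.2, -0.1, -2.4]
width: 0.0134
```

>>> move_arm --jaw '[1,1,1,1,1]' --pt "0 0.046 0" --pt "0 0.046 0" --pt "0 0.046 0" --pt "0 0.046 0" --pt "0 0.046 0" --roll '[0,0,0,0,0]'

```text
t: 9.9
eef_pos: [0.5562, 0.2274, 0.0487]
ee_rot: [-1.57, -0.0, -0.638]
force: [0.2, 0.6, -2.1]
width: 0.0131
```

>>> move_arm --jaw '[1,1,1]' --pt "0 0.006 0" --pt "0 0.005 0" --pt "0 0 0" --roll '[0,0,0]'

```text
t: 10.28
eef_pos: [0.5571, 0.2287, 0.0404]
ee_rot: [-1.568, -0.001, -0.637]
force: [-0.6, -0.1, -1.1]
width: 0.0136
```

>>> move_arm --jaw '[1,1,1,1,1]' --pt "0 0.0025 0" --pt "0 0.002 0" --pt "0 0.001 0" --pt "0 0 0" --pt "0 0 0" --roll '[0,0,0,0,0]'

```text
t: 10.9
eef_pos: [0.5561, 0.2281, 0.0333]
ee_rot: [-1.571, -0.0, -0.638]
force: [-0.4, -0.5, -1.3]
width: 0.0136
```

>>> move_arm --jaw '[1,1,1]' --pt "0 0.001 0" --pt "0 0.0005 0" --pt "0 0 0" --roll '[0,0,0]'

```text
t: 11.28
eef_pos: [0.5562, 0.2282, 0.0327]
ee_rot: [-1.57, -0.0, -0.637]
force: [-2.8, -0.6, 6.1]
width: 0.0132
```

>>> move_arm --jaw '[0,0,0,0,0]' --pt "0 0 0" --pt "0 0 0" --pt "0 0 0" --pt "0 0 0" --pt "0 0 0" --roll '[0,0,0,0,0]'

```text
t: 11.9
eef_pos: [0.556, 0.2281, 0.0317]
ee_rot: [-1.571, 0.0, -0.638]
force: [0.1, 0.5, -0.1]
width: 0.0577
```

Run:
```python
from h import *
p,s=pose(); print(p,s["t"],s["force"],s["width"])
c,sn=np.cos(-.032),np.sin(-.032); P=lambda X:[.5515+c*X[0]-sn*X[1],.0675+sn*X[0]+c*X[1]]
h=P((-.0705,-.115)); print(h)
y=-.032-np.pi
plan(p,[[p[0],p[1],.29,p[3]],[h[0],h[1],.29,y],[h[0],h[1],.195,y]],step=.057)
```

```text
[ 0.55603836  0.22809356  0.03168867 -0.63760732] 11.9 [ 0.12821485  0.47839616 -0.13234663] 0.057714533665831506
[np.float64(0.4773567209410909), np.float64(-0.04518551002854243)]
[[0.0, -0.0517, 0.0], [0.0, -0.0517, 0.0], [0.0, -0.0516, 0.0], [0.0, -0.0517, 0.0], [0.0, -0.0516, 0.0]] [np.float64(-0.0), np.float64(-0.0), np.float64(-0.0), np.float64(-0.0), np.float64(-0.0)]
[[0.0066, -0.0, -0.0178], [0.0095, -0.0, -0.0164], [0.0121, -0.0, -0.0146], [0.0144, -0.0, -0.0123], [0.0163, -0.0, -0.0097]] [np.float64(0.169), np.float64(0.169), np.float64(0.169), np.float64(0.169), np.float64(0.169)]
[[0.0177, -0.0, -0.0068], [0.0186, -0.0, -0.0037], [0.0189, -0.0, -0.0006], [0.0188, -0.0, 0.0026], [0.0181, -0.0, 0.0057]] [np.float64(0.169), np.float64(0.169), np.float64(0.169), np.float64(0.169), np.float64(0.169)]
[[0.0168, -0.0, 0.0087], [0.0151, -0.0, 0.0114], [0.013, -0.0, 0.0138], [0.0105, -0.0, 0.0158], [0.0077, -0.0, 0.0174]] [np.float64(0.169), np.float64(0.169), np.float64(0.169), np.float64(0.169), np.float64(0.17)]
[[-0.0, 0.0475, -0.0], [-0.0, 0.0475, -0.0]] [np.float64(-0.0), np.float64(-0.0)]
end [ 0.4773 -0.0452  0.195  -3.1736]
```

>>> move_arm --jaw '[0,0,0,0,0]' --pt "0 -0.02 0" --pt "0 -0.06 0" --pt "0 -0.06 0" --pt "0 -0.06 0" --pt "0 -0.058 0" --roll '[0,0,0,0,0]'

```text
t: 12.52
eef_pos: [0.5558, 0.2279, 0.2921]
ee_rot: [-1.57, -0.0, -0.638]
force: [1.4, 0.5, 0.2]
width: 0.0874
```

>>> move_arm --jaw '[0,0,0,0,0]' --pt "0.0066 0 -0.0178" --pt "0.0095 0 -0.0164" --pt "0.0121 0 -0.0146" --pt "0.0144 0 -0.0123" --pt "0.0163 0 -0.0097" --roll '[0.169,0.169,0.169,0.169,0.169]'

```text
t: 13.15
eef_pos: [0.5294, 0.1364, 0.2897]
ee_rot: [-1.571, 0.0, -1.488]
force: [0.0, -0.8, 0.4]
width: 0.0878
```

>>> move_arm --jaw '[0,0,0,0,0]' --pt "0.0177 0 -0.0068" --pt "0.0186 0 -0.0037" --pt "0.0189 0 -0.0006" --pt "0.0188 0 0.0026" --pt "0.0181 0 0.0057" --roll '[0.169,0.169,0.169,0.169,0.169]'

```text
t: 13.78
eef_pos: [0.5032, 0.0453, 0.2898]
ee_rot: [-1.571, 0.0, -2.333]
force: [-0.2, 0.6, 0.9]
width: 0.0873
```

>>> move_arm --jaw '[0,0,0,0,0]' --pt "0.0168 0 0.0087" --pt "0.0151 0 0.0114" --pt "0.013 0 0.0138" --pt "0.0105 0 0.0158" --pt "0.0077 0 0.0174" --roll '[0.169,0.169,0.169,0.169,0.17]'

```text
t: 14.4
eef_pos: [0.477, -0.0458, 0.2898]
ee_rot: [-1.571, 0.0, 3.104]
force: [0.2, 0.3, -0.4]
width: 0.0878
```

>>> move_arm --jaw '[0,0,0]' --pt "0 0.045 0" --pt "0 0.045 0" --pt "0 0 0" --roll '[0,0,0]'

```text
t: 14.78
eef_pos: [0.475, -0.0457, 0.1973]
ee_rot: [-1.569, -0.006, 3.109]
force: [0.5, -0.4, 1.4]
width: 0.0881
```

Run:
```python
from h import *
from station import arm
p,s=pose(); print(p,s["t"],s["q"])
for n in ["side","scene"]:
    w=arm.grab_frame(n); cv2.imwrite(f"pics/c_{n}.png",w["pixels"])
    for th in ["handle","cap_bar","cap_edge"]:
        print(th,[(np.round(d["position"],4).tolist(),round(d["p"],2)) for d in arm.landmark_of(w,th)[:2]])
```

```text
[ 0.47501898 -0.04574306  0.19730068  3.10901213] 14.775 [ 3.16944087e-01  3.65996577e-02 -4.12622771e-01 -7.96642933e-04
 -1.12767551e+00 -3.49176618e-01]
handle [([0.4794, -0.0441, 0.1666], 0.58)]
cap_bar [([0.5556, 0.2282, 0.0519], 0.45)]
cap_edge [([0.554, 0.2283, 0.0016], 0.55)]
handle [([0.4767, -0.0453, 0.1677], 0.54)]
cap_bar [([0.556, 0.2286, 0.0489], 0.85)]
cap_edge [([0.5601, 0.2279, -0.0027], 0.92)]
```

View pics/c_side.png

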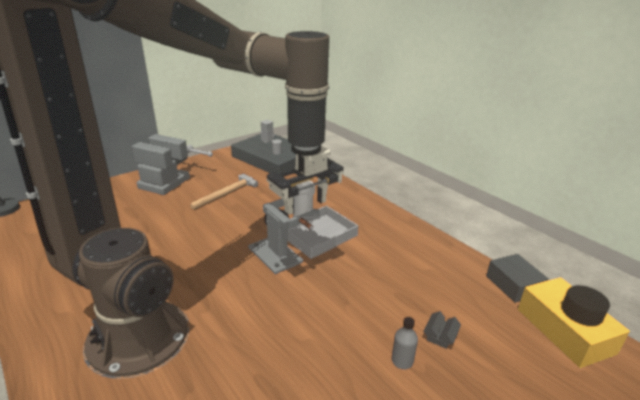

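View pics/c_scene.png

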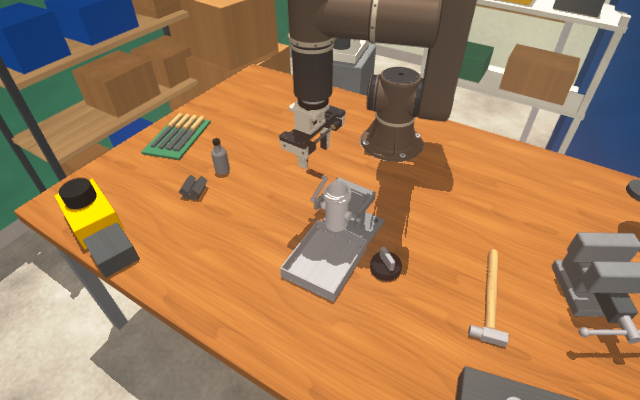

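>>> move_arm --jaw '[0,0,0.3,1,1]' --pt "0 0.026 0" --pt "0 0.026 0" --pt "0 0 0" --pt "0 0 0" --pt "0 0 0" --roll '[0,0,0,0,0]'

```text
t: 15.8
eef_pos: [0.4782, -0.045, 0.149]
ee_rot: [-1.571, 0.002, 3.11]
force: [0.5, 0.2, 0.4]
width: 0.0631
```

>>> move_arm --jaw '[1,1,1,1,1]' --pt "0 0 0" --pt "0 0 0" --pt "0 0 0" --pt "0 0 0" --pt "0 0 0" --roll '[0,0,0,0,0]' --grip_force 30

```text
t: 16.42
eef_pos: [0.4773, -0.0452, 0.1477]
ee_rot: [-1.571, -0.0, 3.11]
force: [0.4, -0.3, -0.2]
width: 0.0129
```

>>> move_arm --jaw '[1,1]' --pt "0 0 0" --pt "0 0 0" --roll '[0,0]'

```text
t: 16.68
eef_pos: [0.4794, -0.0452, 0.1503]
ee_rot: [-1.571, 0.004, 3.111]
force: [-1.9, 0.6, 14.4]
width: 0.0005
```

Run:
```python
from h import *
from station import arm
w=arm.grab_frame("wrist"); cv2.imwrite("pics/d_w.png",w["pixels"])
w=arm.grab_frame("side"); cv2.imwrite("pics/d_s.png",cv2.resize(w["pixels"][140:280,230:370],None,fx=4,fy=4,interpolation=cv2.INTER_CUBIC))
```

```text
(no output)
```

View pics/d_w.png

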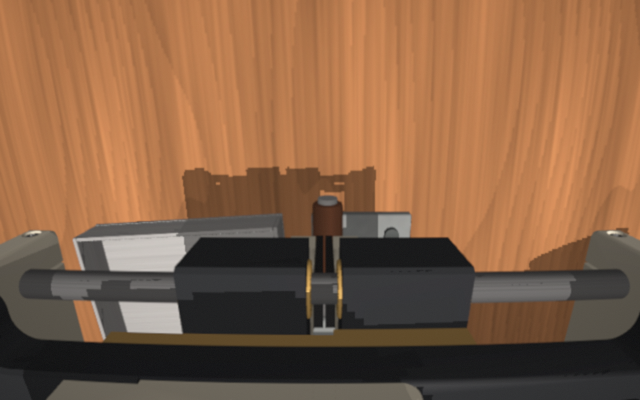

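View pics/d_s.png

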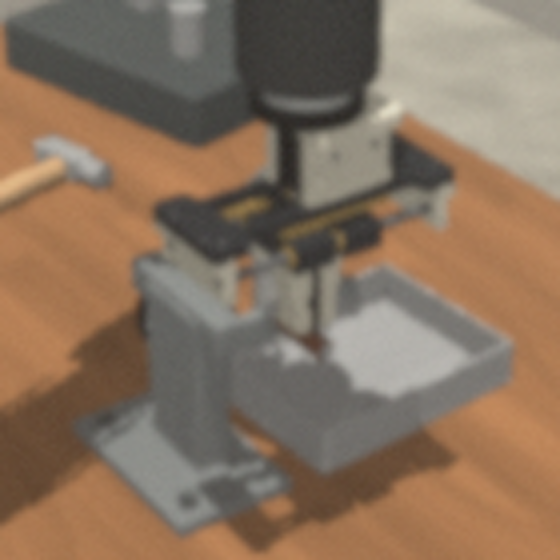

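Run:
```python
from h import *
from station import arm
p,s=pose(); print(p,s["t"],s["force"],s["width"],s["moment"])
for z in [.12,.13,.14,.15,.16,.17]: print(z,wpx([(327,205)],z,p)[0])
w=cv2.imread("pics/d_w.png")[180:350,240:420]; cv2.imwrite("pics/d_wz.png",cv2.resize(w,None,fx=4,fy=4,interpolation=cv2.INTER_CUBIC))
```

```text
[ 0.47975209 -0.04520905  0.15031589  3.11082585] 16.775 [-0.70058243  0.41801424 14.29326041] 0.0008221172142355354 [-7.57844638e-03  2.87907034e-01 -2.33691013e-04]
0.12 [ 0.47758289 -0.05378609  0.12      ]
0.13 [ 0.47757522 -0.05695805  0.13      ]
0.14 [ 0.47756754 -0.06013001  0.14      ]
0.15 [ 0.47755987 -0.06330196  0.15      ]
0.16 [ 0.47755219 -0.06647392  0.16      ]
0.17 [ 0.47754452 -0.06964588  0.17      ]
```

View pics/d_wz.png

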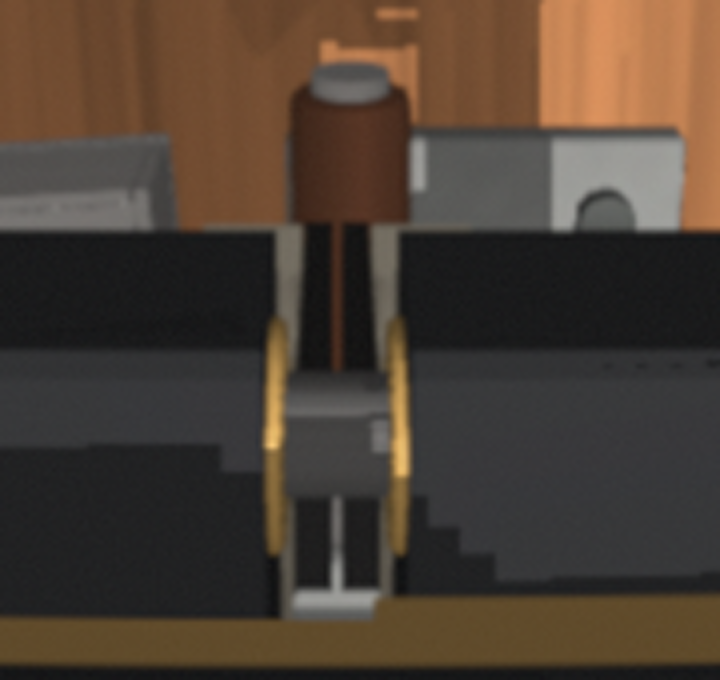

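Run:
```python
from h import *
from station import arm
for z in [.14,.15,.16,.166]:
    q=proj("side",[[.4765,-.07,z],[.4781,-.0202,z]]); print(z,((q-[230,140])*4).round(0).tolist())
w=arm.grab_frame("side")
cv2.imwrite("pics/e_s.png",cv2.resize(w["pixels"][185:255,270:350],None,fx=8,fy=8,interpolation=cv2.INTER_CUBIC))
for z in [.14,.166]:
    q=proj("side",[[.4765,-.07,z],[.4781,-.0202,z]]); print(z,((q-[270,185])*8).round(0).tolist())
for th in ["handle","pot_mouth","pivot"]: print(th,arm.landmark_of(w,th)[:2])
w=arm.grab_frame("scene")
cv2.imwrite("pics/e_c.png",cv2.resize(w["pixels"][120:240,260:400],None,fx=5,fy=5,interpolation=cv2.INTER_CUBIC))
```

```text
0.14 [[323.0, 381.0], [282.0, 347.0]]
0.15 [[323.0, 369.0], [282.0, 335.0]]
0.16 [[324.0, 356.0], [282.0, 323.0]]
0.166 [[324.0, 349.0], [282.0, 316.0]]
0.14 [[326.0, 401.0], [244.0, 334.0]]
0.166 [[327.0, 338.0], [244.0, 272.0]]
handle [{'position': [0.4784, -0.0448, 0.1667], 'p': 0.52}]
pot_mouth []
pivot [{'position': [0.5503, 0.0637, 0.1371], 'p': 0.8}]
```

View pics/e_s.png

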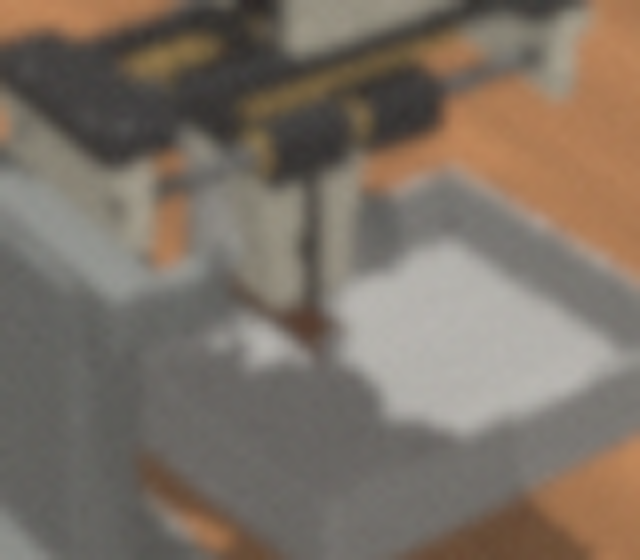

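View pics/e_c.png

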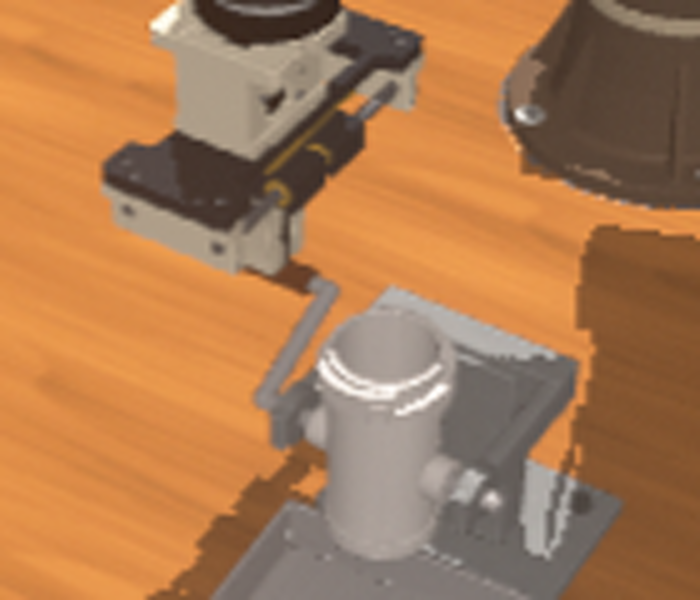

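Run:
```python
from h import *
p,s=pose()
for dz in [0,.01,.02,.03]:
    print(dz,((proj("side",p[:3]+[0,0,dz])-[270,185])*8).round(0).tolist(),((proj("scene",p[:3]+[0,0,dz])-[260,120])*5).round(0).tolist())
print(p,s["q"])
```

```text
0 [[291.0, 340.0]] [[272.0, 288.0]]
0.01 [[291.0, 316.0]] [[272.0, 274.0]]
0.02 [[291.0, 292.0]] [[271.0, 261.0]]
0.03 [[292.0, 268.0]] [[271.0, 247.0]]
[ 0.47984368 -0.04519366  0.15033107  3.11084943] [ 0.31713061  0.0789949  -0.48373578  0.00229305 -1.00308108 -0.34910232]
```

Run:
```python
from h import *
p=np.array([.47502,-.04574,.1973])
im=cv2.imread("pics/c_scene.png"); im2=cv2.imread("pics/c_side.png")
def draw(n,im,x0,y0,w,h,f,out):
    im=cv2.resize(im[y0:y0+h,x0:x0+w],None,fx=f,fy=f,interpolation=cv2.INTER_CUBIC)
    for sx in (-1,1):
        for dz,c in ((0,(0,0,255)),(.02,(0,255,0))):
            for dx in (.044,.065):
              for dy in (-.0095,.0095):
                q=(proj(n,p+[sx*dx,dy,dz])[0]-[x0,y0]+.5)*f; cv2.circle(im,tuple(int(v) for v in q),3,c,-1)
    cv2.imwrite(out,im)
draw("scene",im,260,80,140,120,5,"pics/f_c.png"); draw("side",im2,240,140,120,120,5,"pics/f_s.png")
```

```text
(no output)
```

View pics/f_c.png

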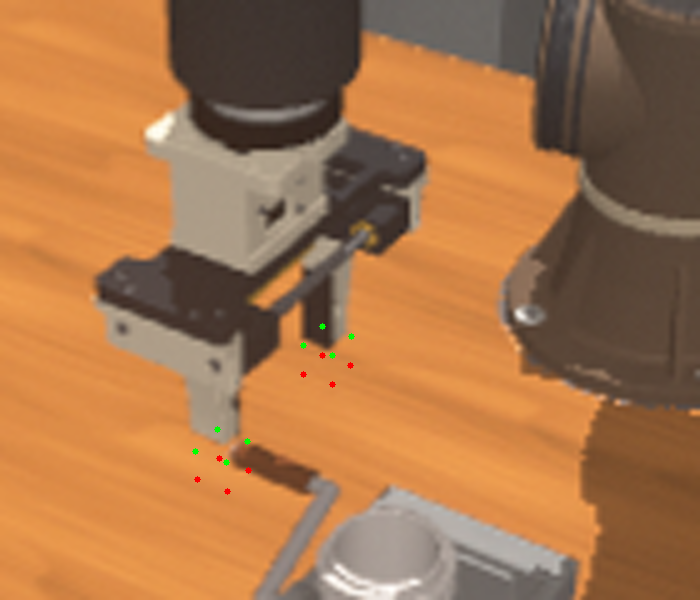

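View pics/f_s.png

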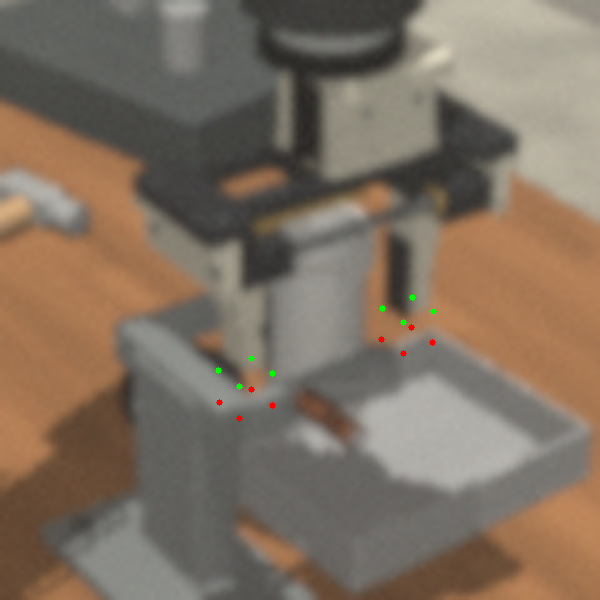

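>>> move_arm --jaw '[0.7,0.7,0.5,0.5,0.5]' --pt "0 -0.006 0" --pt "0 0 0" --pt "0 0 0" --pt "0 0.014 0" --pt "0 0.014 0" --roll '[0,0,0,0,0]'

```text
t: 17.65
eef_pos: [0.4769, -0.0452, 0.1243]
ee_rot: [-1.571, -0.001, 3.109]
force: [-0.2, 0.1, -0.1]
width: 0.0418
```

>>> move_arm --jaw '[1,1,1,1,1]' --pt "0 0 0" --pt "0 0 0" --pt "0 0 0" --pt "0 0 0" --pt "0 0 0" --roll '[0,0,0,0,0]'

```text
t: 18.27
eef_pos: [0.4777, -0.0451, 0.1261]
ee_rot: [-1.571, 0.001, 3.11]
force: [0.0, -0.5, 1.3]
width: 0.0153
```

Run:
```python
import numpy as np
def arc(t0,t1,n):
    t=np.linspace(t0,t1,n+1)-1.222
    d=np.c_[-75*np.diff(np.sin(t)),-75*np.diff(np.cos(t))]/1000
    for k in range(0,n,5): print([[round(a,4),round(b,4),0] for a,b in d[k:k+5]], t[min(k+5,n)]+1.222)
arc(0,2.48,20); print(); arc(2.48,0,20)
```

```text
[[np.float64(-0.0037), np.float64(-0.0085), 0], [np.float64(-0.0047), np.float64(-0.008), 0], [np.float64(-0.0057), np.float64(-0.0073), 0], [np.float64(-0.0066), np.float64(-0.0066), 0], [np.float64(-0.0073), np.float64(-0.0057), 0]] 0.62
[[np.float64(-0.008), np.float64(-0.0048), 0], [np.float64(-0.0085), np.float64(-0.0038), 0], [np.float64(-0.0089), np.float64(-0.0027), 0], [np.float64(-0.0092), np.float64(-0.0016), 0], [np.float64(-0.0093), np.float64(-0.0004), 0]] 1.24
[[np.float64(-0.0093), np.float64(0.0007), 0], [np.float64(-0.0091), np.float64(0.0019), 0], [np.float64(-0.0088), np.float64(0.003), 0], [np.float64(-0.0084), np.float64(0.0041), 0], [np.float64(-0.0078), np.float64(0.0051), 0]] 1.8599999999999999
[[np.float64(-0.0071), np.float64(0.006), 0], [np.float64(-0.0063), np.float64(0.0068), 0], [np.float64(-0.0054), np.float64(0.0075), 0], [np.float64(-0.0044), np.float64(0.0082), 0], [np.float64(-0.0034), np.float64(0.0086), 0]] 2.48

[[np.float64(0.0034), np.float64(-0.0086), 0], [np.float64(0.0044), np.float64(-0.0082), 0], [np.float64(0.0054), np.float64(-0.0075), 0], [np.float64(0.0063), np.float64(-0.0068), 0], [np.float64(0.0071), np.float64(-0.006), 0]] 1.8599999999999999
[[np.float64(0.0078), np.float64(-0.0051), 0], [np.float64(0.0084), np.float64(-0.0041), 0], [np.float64(0.0088), np.float64(-0.003), 0], [np.float64(0.0091), np.float64(-0.0019), 0], [np.float64(0.0093), np.float64(-0.0007), 0]] 1.24
[[np.float64(0.0093), np.float64(0.0004), 0], [np.float64(0.0092), np.float64(0.0016), 0], [np.float64(0.0089), np.float64(0.0027), 0], [np.float64(0.0085), np.float64(0.0038), 0], [np.float64(0.008), np.float64(0.0048), 0]] 0.6200000000000001
[[np.float64(0.0073), np.float64(0.0057), 0], [np.float64(0.0066), np.float64(0.0066), 0], [np.float64(0.0057), np.float64(0.0073), 0], [np.float64(0.0047), np.float64(0.008), 0], [np.float64(0.0037), np.float64(0.0085), 0]] 0.0
```

>>> move_arm --jaw '[1,1,1,1,1]' --pt "-0.0037 -0.0085 0" --pt "-0.0047 -0.008 0" --pt "-0.0057 -0.0073 0" --pt "-0.0066 -0.0066 0" --pt "-0.0073 -0.0057 0" --roll '[0,0,0,0,0]'

```text
t: 18.9
eef_pos: [0.5049, -0.0459, 0.1619]
ee_rot: [-1.571, -0.002, 3.109]
force: [-2.9, 3.4, -7.8]
width: 0.0152
```

>>> move_arm --jaw '[1,1,1,1,1]' --pt "-0.008 -0.0048 0" --pt "-0.0085 -0.0038 0" --pt "-0.0089 -0.0027 0" --pt "-0.0092 -0.0016 0" --pt "-0.0093 -0.0004 0" --roll '[0,0,0,0,0]'

```text
t: 19.52
eef_pos: [0.549, -0.0472, 0.1755]
ee_rot: [-1.571, -0.001, 3.11]
force: [-6.5, 5.0, -3.3]
width: 0.0151
```

Forces are low. Continue over.

>>> move_arm --jaw '[1,1,1,1,1]' --pt "-0.0093 0.0007 0" --pt "-0.0091 0.0019 0" --pt "-0.0088 0.003 0" --pt "-0.0084 0.0041 0" --pt "-0.0078 0.0051 0" --roll '[0,0,0,0,0]'

```text
t: 20.15
eef_pos: [0.5926, -0.0484, 0.1609]
ee_rot: [-1.571, -0.001, 3.11]
force: [-6.6, 6.9, 0.0]
width: 0.0153
```

>>> move_arm --jaw '[1,1,1,1,1]' --pt "-0.0071 0.006 0" --pt "-0.0063 0.0068 0" --pt "-0.0054 0.0075 0" --pt "-0.0044 0.0082 0" --pt "-0.0034 0.0086 0" --roll '[0,0,0,0,0]'

```text
t: 20.78
eef_pos: [0.6194, -0.0491, 0.124]
ee_rot: [-1.571, -0.0, 3.11]
force: [-7.8, 6.4, 2.7]
width: 0.0149
```

>>> move_arm --jaw '[1,1,1,1,1]' --pt "0 0 0" --pt "0 0 0" --pt "0 0 0" --pt "0 0 0" --pt "0 0 0" --roll '[0,0,0,0,0]'

```text
t: 21.4
eef_pos: [0.6197, -0.0491, 0.1231]
ee_rot: [-1.571, -0.0, 3.11]
force: [-0.2, 4.8, -7.3]
width: 0.015
```

Run:
```python
from h import *
from station import arm
p,s=pose(); print(p,s["t"],s["force"])
w=arm.grab_frame("scene"); cv2.imwrite("pics/g_c.png",cv2.resize(w["pixels"][130:310,260:420],None,fx=3.3,fy=3.3,interpolation=cv2.INTER_CUBIC))
for th in ["bolt0_mid"]: print(th,[(np.round(d["position"],3).tolist(),round(d["p"],2)) for d in arm.landmark_of(w,th)[:5]])
```

```text
[ 0.61966116 -0.04909327  0.12305268  3.10982728] 21.4 [-0.1527236   4.76296699 -7.28801549]
bolt0_mid [([0.607, 0.07, 0.011], 0.63), ([0.62, 0.073, 0.006], 0.6)]
```

View pics/g_c.png

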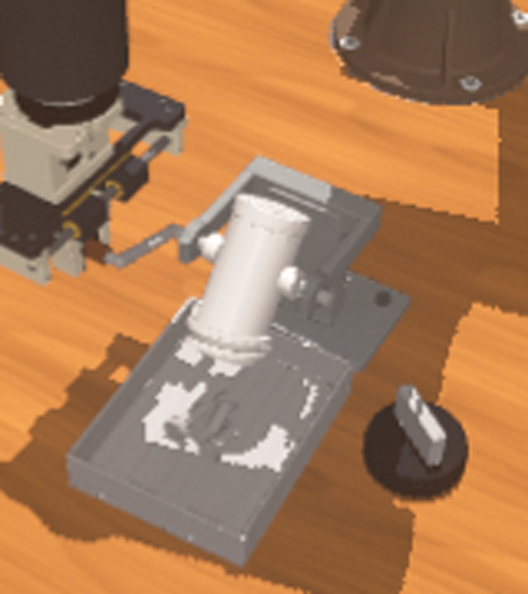

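Run:
```python
from h import *
from station import arm
w=arm.grab_frame("scene"); c=w["pixels"][235:285,295:365]
c=cv2.createCLAHE(4,(2,2)).apply(cv2.cvtColor(c,cv2.COLOR_BGR2GRAY)); cv2.imwrite("pics/h_c.png",cv2.resize(c,None,fx=9,fy=9,interpolation=cv2.INTER_CUBIC))
w=arm.grab_frame("wrist"); cv2.imwrite("pics/h_w.png",w["pixels"])
print([(np.round(d["position"],3).tolist(),round(d["p"],2)) for d in arm.landmark_of(w,"bolt0_mid")[:5]])
w=arm.grab_frame("side"); cv2.imwrite("pics/h_s.png",cv2.resize(w["pixels"][170:270,260:380],None,fx=5,fy=5,interpolation=cv2.INTER_CUBIC))
print([(np.round(d["position"],3).tolist(),round(d["p"],2)) for d in arm.landmark_of(w,"bolt0_mid")[:5]])
```

```text
[]
[([0.608, 0.077, 0.014], 0.38), ([0.627, 0.051, 0.015], 0.32)]
```

View pics/h_c.png

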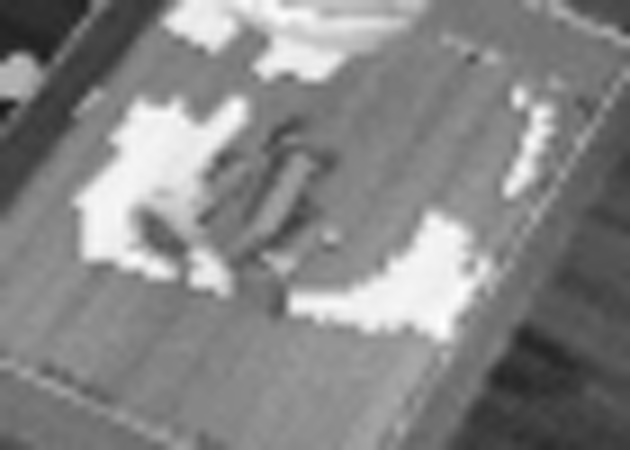

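View pics/h_w.png

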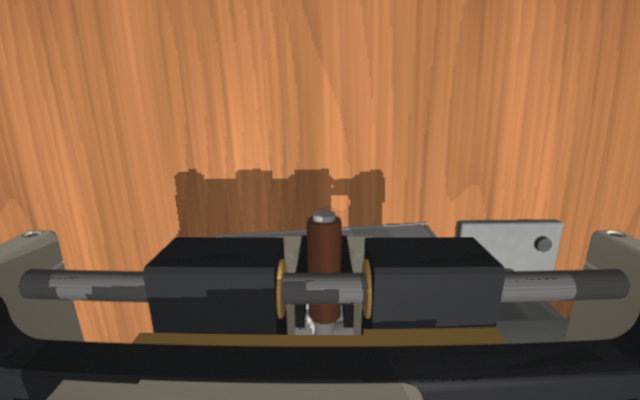

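View pics/h_s.png

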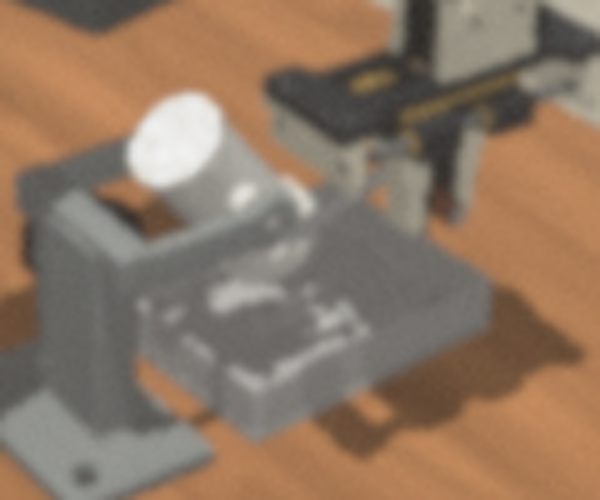

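>>> move_arm --jaw '[1,1,1,1,1]' --pt "0.0034 -0.0086 0" --pt "0.0044 -0.0082 0" --pt "0.0054 -0.0075 0" --pt "0.0063 -0.0068 0" --pt "0.0071 -0.006 0" --roll '[0,0,0,0,0]'

```text
t: 22.38
eef_pos: [0.5931, -0.0484, 0.1607]
ee_rot: [-1.571, 0.001, 3.11]
force: [2.2, 5.3, -10.6]
width: 0.0151
```

>>> move_arm --jaw '[1,1,1,1,1]' --pt "0.0078 -0.0051 0" --pt "0.0084 -0.0041 0" --pt "0.0088 -0.003 0" --pt "0.0091 -0.0019 0" --pt "0.0093 -0.0007 0" --roll '[0,0,0,0,0]'

```text
t: 23.0
eef_pos: [0.5507, -0.0471, 0.1757]
ee_rot: [-1.571, 0.003, 3.11]
force: [6.4, 3.4, -12.2]
width: 0.0152
```

Run:
```python
from h import *
from station import arm
w=arm.grab_frame("scene"); c=w["pixels"][225:300,275:375]; cv2.imwrite("pics/i_c.png",cv2.resize(c,None,fx=7,fy=7,interpolation=cv2.INTER_CUBIC))
print([(np.round(d["position"],3).tolist(),round(d["p"],2)) for d in arm.landmark_of(w,"bolt0_mid")[:5]])
```

```text
[([0.608, 0.068, 0.01], 0.65)]
```

View pics/i_c.png

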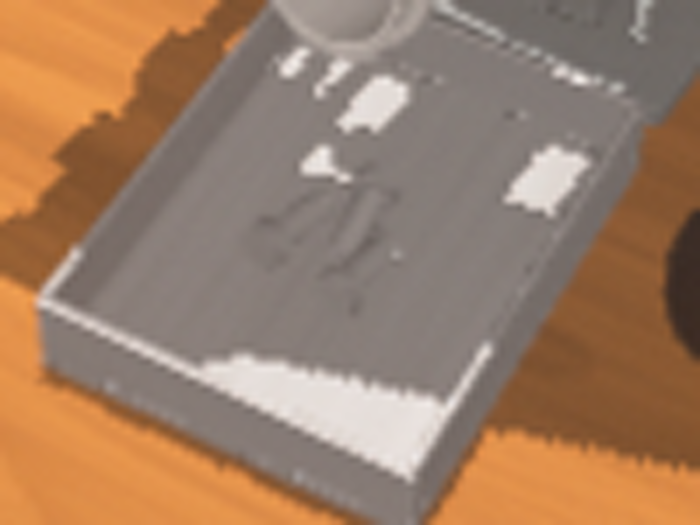

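>>> move_arm --jaw '[1,1,1,1,1]' --pt "0.0093 0.0004 0" --pt "0.0092 0.0016 0" --pt "0.0089 0.0027 0" --pt "0.0085 0.0038 0" --pt "0.008 0.0048 0" --roll '[0,0,0,0,0]'

```text
t: 23.72
eef_pos: [0.5095, -0.046, 0.1647]
ee_rot: [-1.571, 0.008, 3.111]
force: [7.7, 2.2, -0.1]
width: 0.0153
```

>>> move_arm --jaw '[1,1,1,1,1]' --pt "0.0073 0.0057 0" --pt "0.0066 0.0066 0" --pt "0.0057 0.0073 0" --pt "0.0047 0.008 0" --pt "0.0037 0.0085 0" --roll '[0,0,0,0,0]'

```text
t: 24.35
eef_pos: [0.4784, -0.0452, 0.1276]
ee_rot: [-1.571, 0.003, 3.11]
force: [-2.6, 3.7, 6.0]
width: 0.0152
```

>>> move_arm --jaw '[1,1,1]' --pt "0.0005 0.0025 0" --pt "0 0 0" --pt "0 0 0" --roll '[0,0,0]'

```text
t: 24.72
eef_pos: [0.4778, -0.0453, 0.1258]
ee_rot: [-1.57, 0.002, 3.111]
force: [-6.3, 5.9, 15.3]
width: 0.0152
```

>>> move_arm --jaw '[0.5,0.5,0.3,0.3,0.2]' --pt "0 0 0" --pt "0 0 0" --pt "0 -0.05 0" --pt "0 -0.06 0" --pt "0 -0.06 0" --roll '[0,0,0,0,0]'

```text
t: 25.35
eef_pos: [0.4765, -0.0458, 0.2953]
ee_rot: [-1.57, -0.0, 3.109]
force: [1.5, 0.4, -0.5]
width: 0.0596
```

Run:
```python
from h import *
p,s=pose(); print(p,s["t"],s["force"],s["width"],s["q"])
p[3]-=2*np.pi
plan(p,[[.52,.08,.30,-1.9],[.556,.2281,.16,-.638]],step=.055)
```

```text
[ 0.47652256 -0.04579     0.29527328  3.10936136] 25.35 [ 1.45774451  0.40674309 -0.52260785] 0.05961808412240571 [ 3.17090495e-01 -2.17879312e-02 -2.47781482e-01  7.38004202e-04
 -1.34542060e+00 -3.49486787e-01]
[[-0.0049, -0.0006, -0.0159], [-0.0074, -0.0006, -0.0149], [-0.0096, -0.0006, -0.0136], [-0.0117, -0.0006, -0.0118], [-0.0134, -0.0006, -0.0099]] [np.float64(-0.159), np.float64(-0.159), np.float64(-0.159), np.float64(-0.159), np.float64(-0.159)]
[[-0.0148, -0.0006, -0.0076], [-0.0158, -0.0006, -0.0051], [-0.0164, -0.0005, -0.0026], [-0.019, 0.0175, -0.0017], [-0.019, 0.0175, 0.0013]] [np.float64(-0.16), np.float64(-0.159), np.float64(-0.16), np.float64(-0.158), np.float64(-0.158)]
[[-0.0186, 0.0175, 0.0043], [-0.0177, 0.0175, 0.0071], [-0.0163, 0.0175, 0.0098], [-0.0146, 0.0175, 0.0122], [-0.0125, 0.0175, 0.0144]] [np.float64(-0.158), np.float64(-0.158), np.float64(-0.157), np.float64(-0.158), np.float64(-0.157)]
[[-0.0101, 0.0175, 0.0162]] [np.float64(-0.158)]
end [ 0.556   0.2281  0.16   -0.6378]
```

>>> move_arm --jaw '[0.2,0,0,0,0]' --pt "-0.0049 0 -0.0159" --pt "-0.0074 0 -0.0149" --pt "-0.0096 0 -0.0136" --pt "-0.0117 0 -0.0118" --pt "-0.0134 0 -0.0099" --roll '[-0.159,-0.159,-0.159,-0.159,-0.159]'

```text
t: 25.98
eef_pos: [0.5042, 0.0335, 0.2933]
ee_rot: [-1.57, -0.001, -2.374]
force: [0.4, 0.4, 0.3]
width: 0.0875
```

>>> move_arm --jaw '[0,0,0,0,0]' --pt "-0.0148 0 -0.0076" --pt "-0.0158 0 -0.0051" --pt "-0.0164 0 -0.0026" --pt "-0.019 0.0175 -0.0017" --pt "-0.019 0.0175 0.0013" --roll '[-0.16,-0.159,-0.16,-0.158,-0.158]'

```text
t: 26.6
eef_pos: [0.5297, 0.1178, 0.2579]
ee_rot: [-1.571, -0.001, -1.579]
force: [-0.2, 0.4, -0.1]
width: 0.0878
```

>>> move_arm --jaw '[0,0,0,0,0]' --pt "-0.0186 0.0175 0.0043" --pt "-0.0177 0.0175 0.0071" --pt "-0.0163 0.0175 0.0098" --pt "-0.0146 0.0175 0.0122" --pt "-0.0125 0.0175 0.0144" --roll '[-0.158,-0.158,-0.157,-0.158,-0.157]'

```text
t: 27.22
eef_pos: [0.5521, 0.2103, 0.1701]
ee_rot: [-1.572, -0.001, -0.79]
force: [0.5, -0.0, -0.2]
width: 0.0881
```

>>> move_arm --jaw '[0,0,0]' --pt "-0.0101 0.0175 0.0162" --pt "0 0 0" --pt "0 0 0" --roll '[-0.158,0,0]'

```text
t: 27.6
eef_pos: [0.5565, 0.2283, 0.1535]
ee_rot: [-1.571, -0.0, -0.64]
force: [0.6, -0.9, 0.0]
width: 0.0876
```

Run:
```python
from h import *
from station import arm
p,s=pose(); print(p,s["t"],s["q"])
w=arm.grab_frame("wrist"); cv2.imwrite("pics/j_w.png",w["pixels"])
w=arm.grab_frame("scene"); c=w["pixels"][170:305,260:410]; cv2.imwrite("pics/j_c.png",cv2.resize(c,None,fx=4.4,fy=4.4,interpolation=cv2.INTER_CUBIC))
for n in ["bolt0_mid","cap_bar"]: print(n,[(np.round(d["position"],3).tolist(),round(d["p"],2)) for d in arm.landmark_of(w,n)[:5]])
w=arm.grab_frame("side"); cv2.imwrite("pics/j_s.png",cv2.resize(w["pixels"][150:270,240:390],None,fx=4.4,fy=4.4,interpolation=cv2.INTER_CUBIC))
for n in ["bolt0_mid","cap_bar","handle"]: print(n,[(np.round(d["position"],3).tolist(),round(d["p"],2)) for d in arm.landmark_of(w,n)[:5]])
```

```text
[ 0.55645667  0.22829464  0.15353619 -0.63989362] 27.6 [ 7.14234382e-01  2.75533955e-01 -2.26349165e-01  5.75949825e-04
 -1.06929994e+00  1.78718757e+00]
bolt0_mid [([0.604, 0.069, 0.013], 0.5), ([0.556, 0.232, 0.05], 0.26)]
cap_bar [([0.556, 0.231, 0.053], 0.93), ([0.631, 0.089, 0.01], 0.43)]
bolt0_mid [([0.61, 0.078, 0.013], 0.48)]
cap_bar [([0.552, 0.227, 0.048], 0.58)]
handle [([0.479, -0.046, 0.167], 0.58)]
```

View pics/j_w.png

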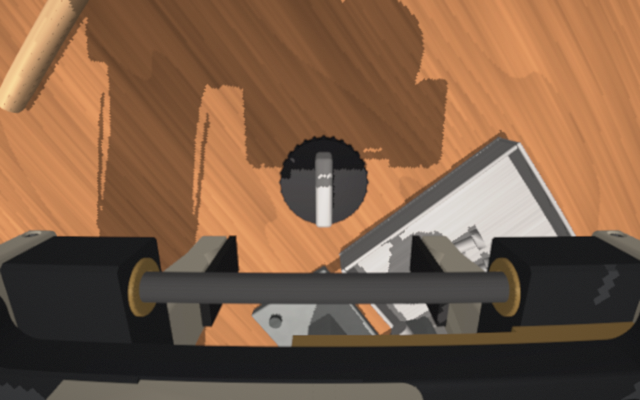

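View pics/j_c.png

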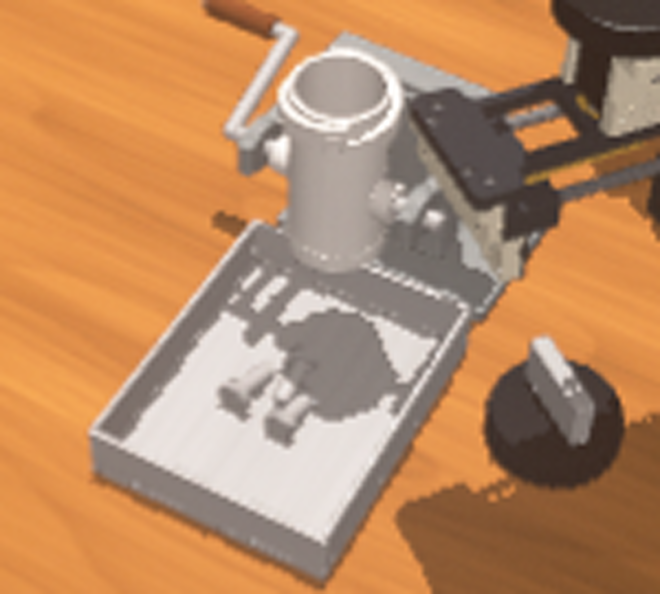

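View pics/j_s.png

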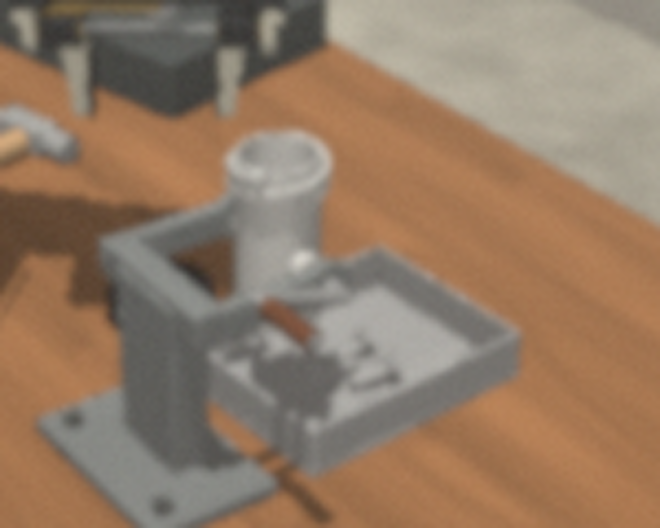

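Run:
```python
import cv2,numpy as np
a=cv2.imread("pics/j_c.png")[310:460,190:420]; a=cv2.resize(a,(690,450),interpolation=cv2.INTER_CUBIC)
a=(255*(a/255.)**.6).astype(np.uint8)
b=cv2.imread("pics/j_w.png")[190:335,370:560]; b=cv2.resize(b,(570,435),interpolation=cv2.INTER_CUBIC)
cv2.imwrite("pics/k1.png",a); cv2.imwrite("pics/k2.png",b)
```

```text
(no output)
```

View pics/k1.png

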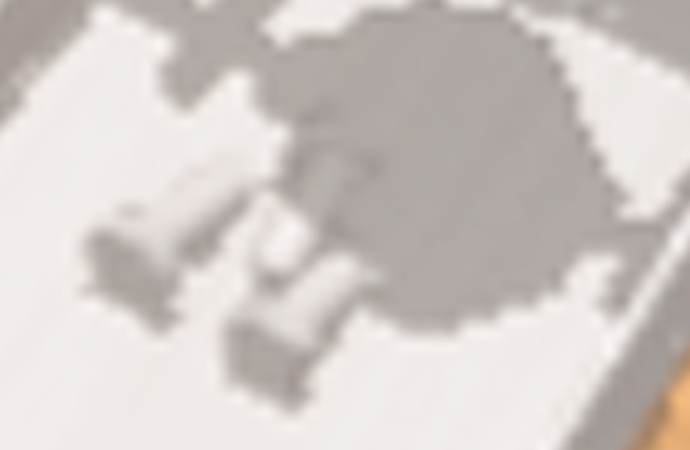

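View pics/k2.png

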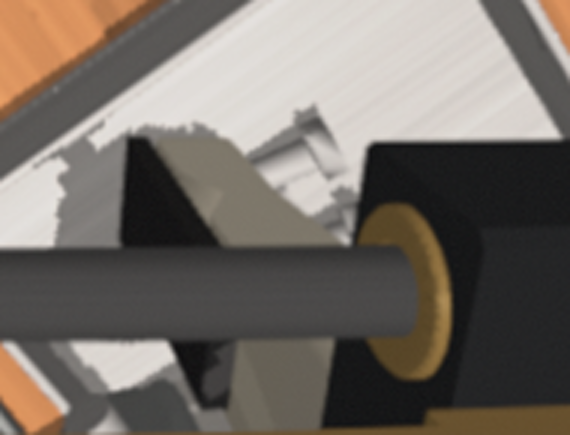

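>>> move_arm --jaw '[0,0,0,0.5,1]' --pt "0 0.043 0" --pt "0 0.043 0" --pt "0 0.0425 0" --pt "0 0 0" --pt "0 0 0" --roll '[0,0,0,0,0]' --grip_force 40

```text
t: 28.62
eef_pos: [0.5573, 0.2293, 0.0263]
ee_rot: [-1.569, -0.001, -0.637]
force: [0.5, -0.2, 0.8]
width: 0.0728
```

>>> move_arm --jaw '[1,1,1,1,1]' --pt "0 0 0" --pt "0 0 0" --pt "0 0 0" --pt "0 0 0" --pt "0 0 0" --roll '[0,0,0,0,0]'

```text
t: 29.25
eef_pos: [0.5562, 0.2287, 0.0248]
ee_rot: [-1.571, 0.0, -0.638]
force: [-0.1, -0.6, -0.5]
width: 0.0235
```

>>> move_arm --jaw '[1,1,1,1]' --pt "0 0 0" --pt "0 0 0" --pt "0 0 0" --pt "0 0 0" --roll '[0,0,0,0]'

```text
t: 29.75
eef_pos: [0.5562, 0.2287, 0.0247]
ee_rot: [-1.571, 0.0, -0.638]
force: [1.2, 0.2, -0.0]
width: 0.0139
```

Run:
```python
from h import *
p,s=pose(); print(p)
y=-.640
plan(p,[[p[0],p[1],.275,p[3]],[.5509,.0681,.275,y],[.5509,.0681,.237,y]],step=.055)
```

```text
[ 0.55624608  0.22872173  0.02468281 -0.63766612]
[[0.0, -0.0501, 0.0], [0.0, -0.0501, 0.0], [0.0, -0.05, 0.0], [0.0, -0.0501, 0.0], [0.0, -0.05, 0.0]] [np.float64(-0.0), np.float64(-0.0), np.float64(-0.0), np.float64(-0.0), np.float64(-0.0)]
[[0.0304, -0.0, -0.0441], [0.0305, -0.0, -0.044], [0.0306, -0.0, -0.044], [-0.0, 0.038, -0.0]] [np.float64(0.001), np.float64(0.001), np.float64(0.0), np.float64(0.0)]
end [ 0.551   0.0681  0.237  -0.6397]
```

>>> move_arm --jaw '[1,1,1,1,1]' --pt "0 -0.05 0" --pt "0 -0.05 0" --pt "0 -0.05 0" --pt "0 -0.05 0" --pt "0 -0.05 0" --roll '[0,0,0,0,0]'

```text
t: 30.38
eef_pos: [0.5557, 0.2285, 0.2761]
ee_rot: [-1.571, 0.001, -0.638]
force: [1.4, 1.1, -3.1]
width: 0.0134
```

>>> move_arm --jaw '[1,1,1,1,1]' --pt "0.0304 0 -0.0441" --pt "0.0305 0 -0.044" --pt "0.0306 0 -0.044" --pt "0 0 0" --pt "0 0 0" --roll '[0.001,0.001,0,0,0]'

```text
t: 31.0
eef_pos: [0.5508, 0.068, 0.2746]
ee_rot: [-1.571, 0.0, -0.641]
force: [0.3, 0.6, -2.1]
width: 0.0137
```

>>> move_arm --jaw '[1,1,1,1,1]' --pt "0 0.02 0" --pt "0 0.018 0" --pt "0 0 0" --pt "0 0 0" --pt "0 0 0" --roll '[0,0,0,0,0]'

```text
t: 31.62
eef_pos: [0.5513, 0.0686, 0.2375]
ee_rot: [-1.57, -0.001, -0.639]
force: [-0.5, 0.9, -2.4]
width: 0.0136
```

Run:
```python
from h import *
from station import arm
p,s=pose(); print(p,s["t"],s["force"],s["width"])
for n in ["scene","side"]:
  w=arm.grab_frame(n); 
  if n=="scene": cv2.imwrite("pics/l_c.png",cv2.resize(w["pixels"][140:260,270:410],None,fx=4.4,fy=4.4,interpolation=cv2.INTER_CUBIC))
```

```text
[ 0.55134479  0.06859544  0.23754328 -0.63900241] 31.625 [-0.45195764  0.91730859 -2.4343035 ] 0.013589166424845759
```

View pics/l_c.png

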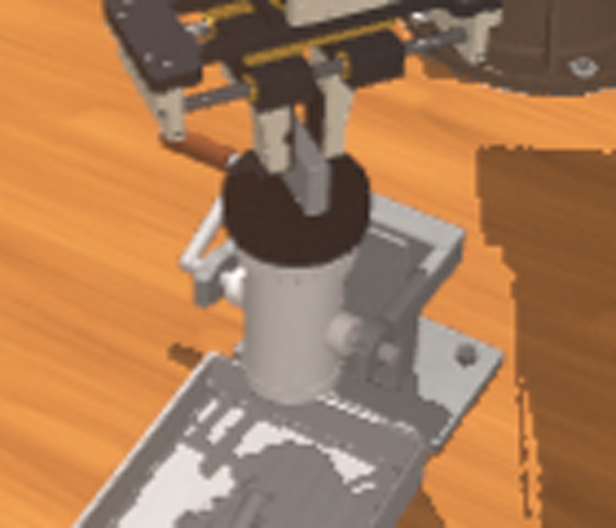

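Cap is over the neck, centred and free. Lower onto the thread gently.

>>> move_arm --jaw '[1,1,1,1,1]' --pt "0 0.003 0" --pt "0 0.003 0" --pt "0 0.002 0" --pt "0 0 0" --pt "0 0 0" --roll '[0,0,0,0,0]'

```text
t: 32.35
eef_pos: [0.551, 0.0682, 0.2287]
ee_rot: [-1.571, 0.0, -0.64]
force: [0.3, 0.9, -1.1]
width: 0.0133
```

>>> move_arm --jaw '[1,1,1]' --pt "0 0.001 0" --pt "0 0.001 0" --pt "0 0 0" --roll '[0,0,0]'

```text
t: 32.72
eef_pos: [0.5512, 0.0681, 0.2272]
ee_rot: [-1.57, -0.0, -0.64]
force: [-0.5, 1.6, 2.0]
width: 0.0138
```

>>> move_arm --jaw '[1,1,1,1,1]' --pt "0 0.0005 0" --pt "0 0.0005 0" --pt "0 0.0005 0" --pt "0 0.0006 0" --pt "0 0.0006 0" --roll '[0.12,0.12,0.14,0.16,0.16]'

```text
t: 33.35
eef_pos: [0.5515, 0.0681, 0.2245]
ee_rot: [-1.57, -0.0, -1.345]
force: [0.6, -0.8, 0.3]
width: 0.0137
```

>>> move_arm --jaw '[1,1,1,1,1]' --pt "0 0.0006 0" --pt "0 0.0006 0" --pt "0 0.0006 0" --pt "0 0.0006 0" --pt "0 0.0006 0" --roll '[0.16,0.16,0.16,0.16,0.16]'

```text
t: 33.98
eef_pos: [0.5512, 0.0679, 0.2214]
ee_rot: [-1.57, 0.0, -2.145]
force: [-0.4, -0.1, 0.3]
width: 0.0136
```

>>> move_arm --jaw '[1,1,1,1,1]' --pt "0 0.0006 0" --pt "0 0.0006 0" --pt "0 0.0006 0" --pt "0 0.0006 0" --pt "0 0.0006 0" --roll '[0.16,0.16,0.16,0.16,0.16]'

```text
t: 34.6
eef_pos: [0.5512, 0.068, 0.2184]
ee_rot: [-1.57, 0.001, -2.945]
force: [0.3, -0.1, 1.1]
width: 0.0135
```

>>> move_arm --jaw '[1,1,1,1,1]' --pt "0 0.0005 0" --pt "0 0.0003 0" --pt "0 0.0002 0" --pt "0 0 0" --pt "0 0 0" --roll '[0.12,0.08,0.05,0,0]'

```text
t: 35.22
eef_pos: [0.5515, 0.068, 0.2178]
ee_rot: [-1.571, 0.001, 3.095]
force: [0.7, -1.2, 4.1]
width: 0.0138
```

Run:
```python
from h import *
p,s=pose(); print(p,s["t"],s["force"],s["moment"],s["width"])
```

```text
[0.55147233 0.067971   0.21782705 3.09470994] 35.225 [ 0.65148728 -1.16361388  4.09962458] [-0.15563804  0.09476859 -0.05088426] 0.013786123900036817
```

>>> move_arm --jaw '[1,1,1,1]' --pt "0 0.0003 0" --pt "0 0.0002 0" --pt "0 0 0" --pt "0 0 0" --roll '[0.05,0.05,0,0]'

```text
t: 35.72
eef_pos: [0.5515, 0.068, 0.2178]
ee_rot: [-1.571, 0.002, 2.997]
force: [-2.4, 0.0, 8.6]
width: 0.0143
```

Run:
```python
from h import *
p,s=pose(); print(p,s["t"],s["force"],s["moment"],s["width"])
```

```text
[0.55145747 0.06799416 0.21778176 2.99668154] 35.725 [-2.38593951  0.02620218  8.56556406] [-0.09368917  0.69789896  0.99669374] 0.014254620627239617
```

>>> move_arm --jaw '[0.6,0.5,0.4,0.2,0]' --pt "0 0 0" --pt "0 0 0" --pt "0 0 0" --pt "0 -0.03 0" --pt "0 -0.05 0" --roll '[0,0,0,0,0]'

```text
t: 36.35
eef_pos: [0.5499, 0.0679, 0.2955]
ee_rot: [-1.569, -0.004, 2.994]
force: [0.4, -0.1, 0.2]
width: 0.0582
```

>>> move_arm --jaw '[0,0,0,0,0]' --pt "0 -0.05 0" --pt "0 0 -0.06" --pt "0 0 -0.06" --pt "0 0 -0.06" --pt "0 0 0" --roll '[0,0,0,0,0]'

```text
t: 36.98
eef_pos: [0.5773, 0.2499, 0.3443]
ee_rot: [-1.569, -0.002, 2.997]
force: [-0.2, 0.0, -0.6]
width: 0.0875
```

Run:
```python
from h import *
from station import arm
p,s=pose(); print(p,s["t"],s["force"])
for n in ["scene","side"]:
  w=arm.grab_frame(n); (x,y,a,b)=(270,160,140,140) if n=="scene" else (240,160,130,120)
  cv2.imwrite(f"pics/m_{n}.png",cv2.resize(w["pixels"][y:y+b,x:x+a],None,fx=4.2,fy=4.2,interpolation=cv2.INTER_CUBIC))
  for th in ["cap_bar","cap_edge","handle","bolt0_mid","hammer"]: print(n,th,[(np.round(d["position"],4).tolist(),round(d["p"],2)) for d in arm.landmark_of(w,th)[:3]])
```

```text
[0.5773487  0.24986085 0.34425487 2.99717158] 36.975 [-0.21492931  0.01507697 -0.63148225]
scene cap_bar [([0.553, 0.0726, 0.2413], 0.84)]
scene cap_edge [([0.5539, 0.0689, 0.1886], 0.68)]
scene handle [([0.4818, -0.0434, 0.1687], 0.47), ([0.5954, -0.4444, -0.003], 0.16)]
scene bolt0_mid [([0.6064, 0.0732, 0.0126], 0.63)]
scene hammer [([0.4935, 0.5012, 0.0006], 0.97)]
side cap_bar [([0.5485, 0.0686, 0.2432], 0.83)]
side cap_edge []
side handle [([0.4802, -0.044, 0.1657], 0.41)]
side bolt0_mid [([0.6057, 0.0775, 0.0095], 0.59)]
side hammer [([0.49, 0.4994, -0.0015], 0.81)]
```

View pics/m_scene.png

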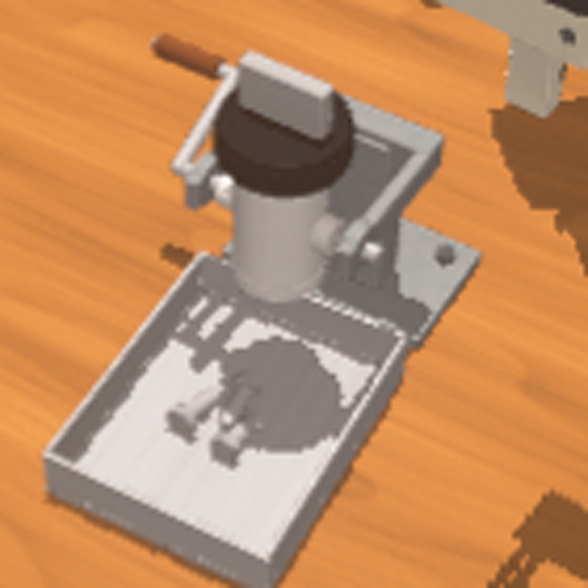

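View pics/m_side.png

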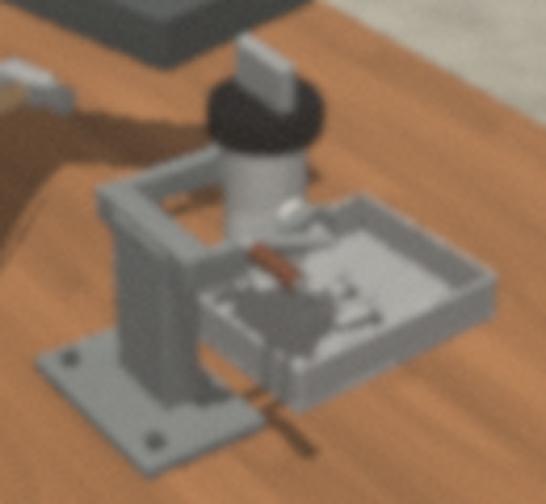

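Run:
```python
from h import *
from station import arm
for n,(x0,x1,y0,y1) in {"scene":(318,358,168,210),"side":(285,320,165,200)}.items():
    a=cv2.imread(f"pics/a_{n}.png"); b=arm.grab_frame(n)["pixels"]
    A=cv2.cvtColor(a[y0:y1,x0:x1],6).astype(np.float32);B=cv2.cvtColor(b[y0:y1,x0:x1],6).astype(np.float32)
    print(n,cv2.phaseCorrelate(A,B),np.abs(A-B).mean())
s=arm.get_state(); print(s["t"],s["qd"],s["force"])
```

```text
scene ((0.23190781499722135, 0.6421532535372592), 0.9701481800609165) 6.544048
side ((-0.03538446709936238, -0.11272383649113848), 0.939098060315038) 3.6881633
37.675 [0.00149045 0.00347488 0.00129425 0.00014678 0.00078952 0.00137498] [ 0.09840633  0.03685279 -0.4659837 ]
```

```bash
python3 -c "
from station import arm
print(arm.job_done())"
```

```text
the job is handed in; nothing more can be done
None
```

The job is done and handed in at about 37.7 s of the 72 s. The cap came off and was set aside, the pot was swung over to about 2.48 rad and the bolts dropped. The pot was then swung back against its stop and the cap screwed home.

**Last checks:**
- **Bolts:** three are visible in the tray, counted by eye in the pictures. One is partly in shadow, and the detector never reported more than two of them at once.
- **Cap:** it turned until the wrist felt the stop (about 1 N m), with the tool at the height expected for home. Pictures from before and after match within 0.7 pixel (1–2 mm).
- **Pot and handle:** the handle is back where it started, so the pot is upright.
- **Bystanders:** the hammer reads within about 3 mm of where it began. I did not re-measure the V-block or the oil bottle at the end, but the arm never went near them.
- **Robot:** it is clear of everything and still.

**What disagreed:** the fingertips are about 22 mm shorter than the reported tool point. Because of this my first handle grasp closed above the sleeve, with about 14 N of contact. I confirmed it in the camera pictures, went 22 mm lower, and the second grasp held.

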